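Load the fusing kiln and lower its lid

TASK

Put the long trough mould with the glass bar in it on the middle of the shelf inside the open kiln, its length running front to back, keeping it level and not letting it drop. Then lower the kiln lid gently, without letting it fall, until it is fully shut, and let go. Leave the other two moulds where they stand.

Things in the scene. Friction and masses are not known exactly. Their poses are not given: they have to be found in the camera images.
- kiln: the fixed kiln: a steel box 220 mm (x) by 240 mm (y), rim 78 mm above the table, walls 22 mm thick, so the open-topped chamber is 176 by 196 mm. A grey controller box 50 mm wide, lower than the rim, stands against its -y side. Origin on the table under its middle; x points from its front to its hinge side, z up
- trough_mid (a point): centre (half-way up, 16 mm above the underside) of the loose trough mould: terracotta, 110 mm long (x axis), 56 mm wide (y), 32 mm high (z), walls 10 mm, 0.2 to 0.4 kg, a green glass bar lying in it. Starts on the table, z up, at the robot's left. The only long mould (the others are round and square); it may change places with the round one
- shelf (a point): middle of the top face of the kiln shelf, a terracotta plate 130 mm (x) by 90 mm (y) in the middle of the kiln's chamber, 42 mm above the table. z up; x points from the kiln's front (handle side, towards the robot) to its hinge side. The open lid leans over it, so the mould must come in from the front, the tool leaning back to the front by 25 to 35 degrees
- hinge (a point): middle of the lid's hinge axis, at the top of the kiln's far wall, 110 mm behind the shelf's middle and 36.5 mm above the shelf's top. The axis runs along this frame's y; axes as shelf
- lid_handle (a point): middle of the lid's handle, a round wooden bar of 16 mm diameter, 114 mm clear length along y, 260 mm from the hinge axis and 15 mm above the lid's lower face; a clear gap of 32 mm lies between it and the lid's front edge, a bracket at each end. The frame turns with the lid: x points in the lid's plane to the hinge, z to its upper side. The lid is a steel slab 240 mm wide, 30 mm thick, 0.8 kg
- lid (a joint): opening angle of the lid in rad: 0 is fully shut, lying on the rim; 1.05 is its upper stop. It starts between 0.94 and 1.05. The hinge is stiff enough to hold the lid by itself above about 0.85; below about 0.7 the lid falls shut if it is not held
- dish: bystander: round terracotta dish mould, 92 mm across, 35 mm high, loose; origin at the centre of its underside
- block: bystander: square terracotta tray mould, 85 x 85 x 35 mm, loose; origin at the centre of its underside

How it is judged (in metres and radians):
On the way:
1. the trough mould stands on the shelf of the kiln and has been let go (horizontal distance between trough_mid and shelf below 0.025 m and z of trough_mid in the frame of shelf below 0.02 m and angle between trough_mid's own z axis and vertical below 0.1 rad and contact force between the fingers and trough below 0.05 N and value of joint lid above 0.3 rad), for 0.2 s.
At the end, for the whole second after the job is handed in: the lid is fully shut (below 0.025 rad), and under it the trough mould stands upright on the shelf, its centre within 25 mm of the shelf's middle and its length within 0.3 rad of the kiln's front-to-back direction (value of joint lid below 0.025 rad and horizontal distance between trough_mid and shelf below 0.025 m and z of trough_mid in the frame of shelf between 0.01 and 0.02 m and angle between trough_mid's own z axis and vertical below 0.1 rad and angle between the x axis of trough_mid and the x axis of shelf, either way round below 0.3 rad); the robot touches nothing.
It fails at once if the lid comes down on its rim hard (faster than 0.8 rad/s, about 0.2 m/s at the handle, in the last 0.15 rad) (value of joint lid below 0.15 rad and velocity of joint lid below -0.8 rad/s).
It fails at once if the trough mould is tipped by more than 0.4 rad (angle between trough_mid's own z axis and vertical above 0.4 rad).
It fails at once if the trough mould is dropped (falls freely faster than 0.5 m/s) (contact force between the fingers and trough below 0.05 N and linear speed of trough above 0.5 m/s).
It fails at once if one of the other two moulds is pushed more than 30 mm from its place (distance of any of dish, block from where it was at the start of the episode above 0.03 m).
It also fails if it takes over 69 s, if anything falls off the work surface, if the arm or the gripper's body presses on something with over 40 N, if the wrist force passes 120 N, or if a joint passes its speed limit or range.

ROBOT

A 6-joint arm with a two-finger parallel gripper is mounted at the origin on the work surface. World frame = base frame: x ahead of the robot, y to its left, z up, the work surface at z = 0. Lengths are in m, angles in degrees, forces in N, time in s.
With the tool pointing down it reaches from about 0.4 to 0.825 m from the base axis. Payload 7 kg.
Tool frame: the origin (TCP) lies at the very end of the fingers, on their centre line; the grasp point (between the pads) lies 19 mm behind it; z points along the fingers, y is the line along which they close (so a half turn about z gives the same grasp; the last joint's range is limited). The gripper opens to 88 mm and grips with 3 to 60 N. Pads are 19 mm wide; open, the fingers measure 130 mm over their backs; the gripper's body (78 mm by 193 mm) begins 47 mm behind the grasp point.
Start: joints at [87.611, 20.546, 0.682, 0, -70.136, -16.507], TCP at [0.219, 0.639, 0.194] pointing down, gripper open.
Joint ranges: [-176.03, 176.03], [-82.01, 121.73], [-58.28, 71.71], [-173.87, 95.51], [-174.79, -0.11], [-173.66, 173.66]. Speed limits (degrees/s): [136.94, 136.94, 172.46, 180, 180, 180].

INTERFACE

Orientations are given as [roll, pitch, yaw] about the fixed x, y, z axes, in that order (R = Rz(yaw) Ry(pitch) Rx(roll)).
In Python, from plant import get_state, capture, close_job, regions_of gives the robot as it stands.
- The arm moves only by the tool jog_arm, never from a script. Its argument "moves" is a list of rows, each a list of 3 entries, a list of its own where there are three numbers: the shift along the tool's x, y, z in cm, then the turn about the tool's z in degrees, then the finger opening in cm, from 0 to 8.76. A call has 1 to 12 rows; each row shifts and turns the commanded pose from where the row before left it, along the tool's axes as they then stand; what a row does not reach is not made up. A row lasts 1/8 s, in which the tool goes at most 62.5 mm and 10.7 degrees, less where a joint would pass 70% of its speed; a pose out of reach is approached as far as the arm can. A call is refused whole if a number of a shift passes 6.25 or a number of a turn 10.7, either way. A call with a gripper value outside its range is refused whole. The fingers move at their own pace and stop on an object; "newtons" is the grip in N (left out, the last holds). Time passes only in rows, so rows that do not move let the fingers close. It gives the time, the measured TCP pose, the force, the opening and the grip force at its end, in the units of the state.
- get_state(): the state, without advancing time (a new reading comes with each control period).
- capture(name): name is "scene" or "top"; returns a dict with "pixels" (384x512x3 uint8, blue, green, red), "mtx" (3x3 intrinsics, pixels), "world_from_camera" (4x4, takes a point from camera to world coordinates). Camera axes: x right, y down, z forward; pixel columns grow to the right and rows downward; lengths in m; the calibration is good to about 2 mm. A picture is of the moment at which its call begins. There is no depth.
- close_job(): hands the job in; it is judged then, once.
Trained networks look in a picture, given as the dict that the camera call returned (one of the last four; its "shot" number tells which), for a name from the list of things; names that differ only in an ending like _2 or _b are one class to them, and where a whole thing is asked for, a point or a joint stands for the part that bears it (a point fixed in the world has none). Each returns a list of dicts, best first, with "confidence" (0 to 1); they miss things now and then, are a little off and sometimes report something else, mostly with a low value. They report only what shows in the picture. A call takes as long as a camera call.
- regions_of(picture, thing): "pixels" (384x512 bool, what is visible of it) and "pixel" ([column, row] in pixels, amid what is visible of it).
The state is a dict: "time_s": time; "joints": joint angles; "qd": joint speeds; "joint_torque": joint torques, N m; "tcp_pos": TCP position; "eef_rot": TCP orientation; "contact_force": force on the tool from outside, world axes, zero at the start; "moment": the same for the moment, N m; "gripper_width": finger opening in m; "gripper_force": force on a finger pad.
Only numpy, scipy, OpenCV 4.12 (cv2) and the standard library are available. Lean on these libraries where they do the work, as an engineer would, in place of code of your own. Each camera call takes 0.05 s, during which the arm holds its last target. There are 200 camera calls.

## Working session

There is one attempt and no reset: what is moved stays moved. The work goes in short steps, Python scripts to look and compute and a tool call to move; the robot and the scene stay as the last step left them, time stands still between calls to the robot, and variables do not carry over. Pictures are saved under pics/ and viewed, at most 10 in all, crops included, and the job is handed in when it is done.

Besides the shell and the picture viewer there is one more tool, called after "Call:" in YAML: its name, and indented under it one key for each argument. jog_arm: Moves the arm, as the interface text tells. Its arguments: {"type":"object","properties":{"moves":{"type":"array"},"newtons":{"type":"number"}},"required":["moves"]}

```bash
mkdir -p pics; ls
python3 - <<'E'
from plant import get_state, capture, regions_of
import cv2, numpy as np
s=get_state()
for k in("time_s","joints","tcp_pos","eef_rot","gripper_width"):print(k,s[k])
ims=[]
for n in("scene","top"):
    p=capture(n); ims.append(p["pixels"]); print(n,p["mtx"].round(1).tolist(),p["world_from_camera"].round(4).tolist())
    for t in("trough_mid","kiln","lid_handle","lid","dish","block"):
        for r in regions_of(p,t)[:2]:print(t,np.round(r["pixel"],1),round(r["confidence"],2),r["pixels"].sum())
for n,i in zip("st",ims):cv2.imwrite(f"pics/{n}0.png",i)
cv2.imwrite("pics/both.png",cv2.resize(np.vstack(ims),None,fx=.78,fy=.78))
E
```

```text
pics
time_s 0.0
joints [ 8.76093943e+01  2.05903960e+01  6.33172267e-01 -1.97233760e-02
 -7.01356225e+01 -1.65067094e+01]
tcp_pos [0.21847288 0.63808728 0.19273114]
eef_rot [ 1.79905712e+02 -8.60559350e-03 -1.89040250e+01]
gripper_width 0.08792440573458418
scene [[446.5, 0.0, 261.3], [0.0, 446.5, 188.8], [0.0, 0.0, 1.0]] [[0.8349, -0.4087, 0.3687, 0.2321], [-0.5504, -0.6287, 0.5495, -0.4192], [0.0072, -0.6616, -0.7498, 0.7714], [0.0, 0.0, 0.0, 1.0]]
trough_mid [170.4 139.5] 0.88 1074
kiln [372.5 295.7] 0.56 24578
kiln [409.5 242.4] 0.39 4479
lid_handle [408.4 242.1] 0.67 4478
lid_handle [371.8 296.6] 0.47 24073
lid [408.1 244.4] 0.6 4711
dish [183.1 178.1] 0.94 973
block [245.3 138.1] 0.59 1136
top [[443.1, 0.0, 261.6], [0.0, 443.1, 192.4], [0.0, 0.0, 1.0]] [[0.0127, -0.9854, 0.17, 0.3814], [-0.9999, -0.0116, 0.0073, 0.1078], [-0.0052, -0.1701, -0.9854, 1.1656], [0.0, 0.0, 0.0, 1.0]]
trough_mid [157.5 221.5] 0.97 1044
kiln [391.1 183.1] 0.74 11345
lid_handle [404.6 152.7] 0.7 4098
lid_handle [391.3 176.7] 0.35 11399
lid [405.9 151.5] 0.62 4221
dish [213.2 236.8] 0.95 977
block [199.8 160.3] 0.91 1174
```

View pics/both.png

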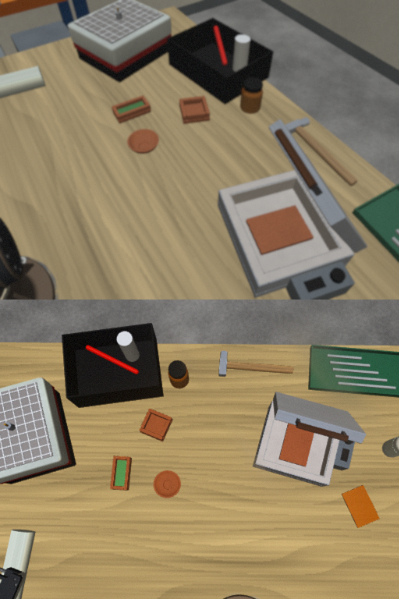

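```bash
cat > h.py <<'E'
import cv2, numpy as np
from plant import *
K={"scene":(np.array([[446.5,0,261.3],[0,446.5,188.8],[0,0,1]]),np.array([[0.8349,-0.4087,0.3687,0.2321],[-0.5504,-0.6287,0.5495,-0.4192],[0.0072,-0.6616,-0.7498,0.7714],[0,0,0,1]])),
"top":(np.array([[443.1,0,261.6],[0,443.1,192.4],[0,0,1]]),np.array([[0.0127,-0.9854,0.17,0.3814],[-0.9999,-0.0116,0.0073,0.1078],[-0.0052,-0.1701,-0.9854,1.1656],[0,0,0,1]]))}
def at_z(cam,px,z):
    M,T=K[cam]; px=np.atleast_2d(px).astype(float)
    d=np.c_[px,np.ones(len(px))]@np.linalg.inv(M).T@T[:3,:3].T
    return T[:3,3]+d*((z-T[2,3])/d[:,2])[:,None]
def proj(cam,P):
    M,T=K[cam]; c=(np.atleast_2d(P)-T[:3,3])@T[:3,:3]@M.T
    return c[:,:2]/c[:,2:]
E
python3 - <<'E'
from h import *
for n,z in(("top",.032),("scene",.032)):
    p=capture(n)
    for t in("trough_mid","dish","block"):
        r=regions_of(p,t)[0]; m=r["pixels"].astype(np.uint8)
        c=max(cv2.findContours(m,0,2)[0],key=cv2.contourArea)[:,0]
        w=at_z(n,c,z)[:,:2]; (cx,cy),(a,b),th=cv2.minAreaRect((w*1000).astype(np.float32))
        print(n,t,round(cx),round(cy),round(a),round(b),round(th,1))
t=cv2.imread("pics/t0.png")[100:250,315:475]; s=cv2.imread("pics/s0.png")[130:384,260:480]
cv2.imwrite("pics/tc.png",cv2.resize(t,None,fx=4,fy=4,interpolation=2)[:600])
cv2.imwrite("pics/sc.png",cv2.resize(s,None,fx=2.3,fy=2.3,interpolation=2)[:600])
E
```

```text
top trough_mid 494 390 64 115 86.2
top dish 462 236 89 87 1.4
top block 661 281 94 90 67.0
scene trough_mid 495 380 90 117 87.3
scene dish 461 240 91 89 57.0
scene block 658 274 118 88 66.9
```

View pics/tc.png

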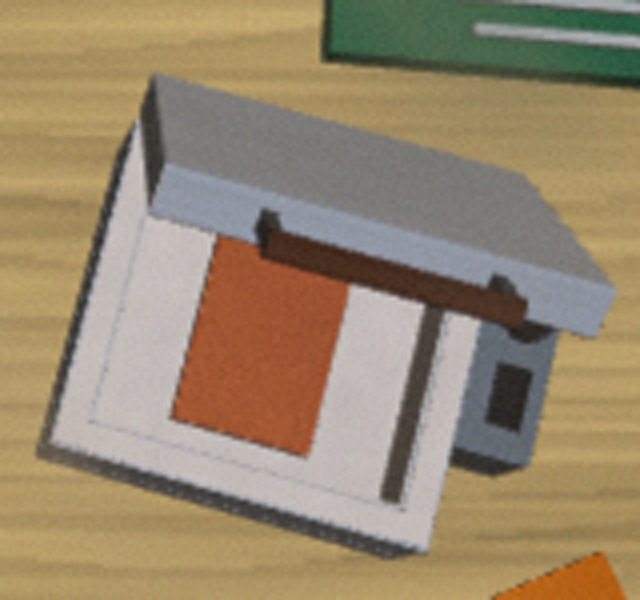

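View pics/sc.png

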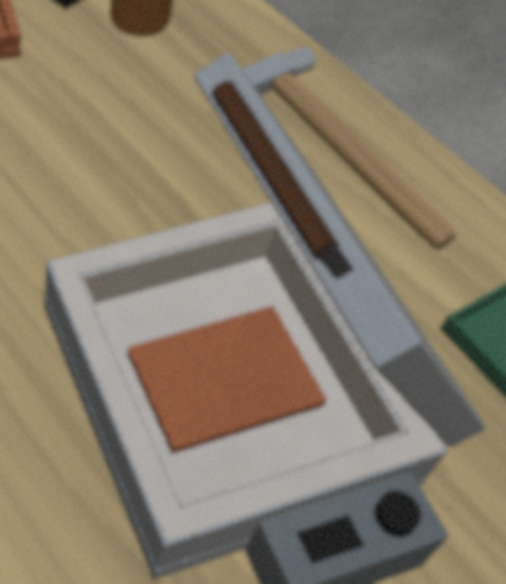

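The crops show the kiln open: rim front corners at top-crop (50,446)/(428,552), shelf front corners (170,418)/(307,457), and the handle bar from about (262,243) to (525,313). The scene crop shows the rim corners and all four shelf corners.

Run:
```python
from h import *
from scipy.optimize import least_squares
S=lambda a:np.array(a)/2.3+[260,130]; T=lambda a:np.array(a)/4+[315,100]
ss=S([(130,350),(275,308),(325,400),(173,450)]); sr=S([(48,265),(270,205),(443,452),(160,545)])
tr=T([(50,446),(428,552)]); ts=T([(170,418),(307,457)])
for n,c,p,z in(("shelf S","scene",ss,.042),("rim S","scene",sr,.078),("shelf T","top",ts,.042),("rim T","top",tr,.078)):
    print(n,at_z(c,p,z)[:,:2].round(3).tolist())
# local corner order: scene image: left=+y front? front edge low-x
sh=np.array([[-65,45],[65,45],[65,-45],[-65,-45]])/1e3; rm=np.array([[-110,120],[110,120],[110,-120],[-110,-120]])/1e3
def W(q,l,z):
    c,s=np.cos(q[2]),np.sin(q[2]); return np.c_[l@np.array([[c,s],[-s,c]])+q[:2],np.full(len(l),z)]
def res(q):
    return np.concatenate([(proj("scene",W(q,sh,.042))-ss).ravel(),(proj("scene",W(q,rm,.078))-sr).ravel(),
     (proj("top",W(q,sh[[0,3]],.042))-ts).ravel(),(proj("top",W(q,rm[[0,3]],.078))-tr).ravel()])
r=least_squares(res,[.55,-.2,-.3],loss="soft_l1"); q=r.x; print(q,np.degrees(q[2]),r.fun.round(1))
# lid angle from handle ends
hs=S([(225,92),(325,245)]); ht=T([(262,245),(525,313)])
def hp(a):
    y=np.array([.057,-.057]); x=.110-.26*np.cos(a)-.015*np.sin(a)*1; z=.0785+.26*np.sin(a)+.015*np.cos(a)
    # upper side normal when open: tilts toward hinge(+x)
    x=.110-.26*np.cos(a)+.015*np.sin(a)
    o=W(q,np.c_[[x,x],y],z); return o
f=lambda a:np.concatenate([(proj("scene",hp(a[0]))-hs).ravel(),(proj("top",hp(a[0]))-ht).ravel()])
r=least_squares(f,[1.]);print("lid",r.x,r.fun.round(1),hp(r.x[0]).mean(0))
```

```text
shelf S [[0.55, -0.132], [0.674, -0.166], [0.649, -0.249], [0.525, -0.216]]
rim S [[0.526, -0.048], [0.72, -0.101], [0.67, -0.332], [0.46, -0.272]]
shelf T [[0.547, -0.13], [0.523, -0.216]]
rim T [[0.523, -0.048], [0.461, -0.277]]
[ 0.59798173 -0.18962437 -0.26773459] -15.340061922560803 [-2.  -0.4 -1.8 -0.6  0.5  0.8 -0.5  0.5 -2.2 -0.6  6.5 -2.9  2.2  0.5
  1.6  2.2 -0.2 -0.2 -0.1 -0.3 -1.1 -0.2 -0.5  0.2]
lid [1.00162094] [ 1.8  3.2 -1.7 -1.6  4.2 -0.3 -5.4 -1.8] [ 0.5811162  -0.18499781  0.30559394]
```

Call:
jog_arm:
  moves:
    - [[0,0,0],[0,3,0],8.76]

```text
validation failed for argument at $.mo...
```

Call:
jog_arm:
  moves:
    - [[0,0,-5],-3.6,8.76]
    - [[3.6,4.2,-1.4],0,8.76]
    - [[3.6,4.2,-1.4],0,8.76]
    - [[3.6,4.2,-1.4],0,8.76]
    - [[3.6,4.2,-1.4],0,8.76]
    - [[3.6,4.2,-1.4],0,8.76]
    - [[3.6,4.2,-1.4],0,8.76]
    - [[3.6,4.2,-1.4],0,8.76]
    - [[3.6,4.2,-1.4],0,8.76]
    - [[3.6,4.2,-1.4],0,8.76]

```text
time_s: 2.35
tcp_pos: [0.4317, 0.1868, 0.3706]
eef_rot: [-179.9, -0.0, -15.3]
contact_force: [1.3, 0.3, -0.0]
gripper_width: 0.0874
gripper_force: 0.0
```

Call:
jog_arm:
  moves:
    - [[3.7,4.1,-1.5],0,8.76]
    - [[3.7,4.1,-1.5],0,8.76]
    - [[3.7,4.1,-1.5],0,8.76]
    - [[3.7,4.1,-1.5],0,8.76]
    - [[3.7,4.1,-1.5],0,8.76]
    - [[3.7,4.1,-1.5],0,8.76]
    - [[3.7,4.1,-1.5],0,8.76]
    - [[6,0,0],0,8.76]
    - [[6,0,0],0,8.76]
    - [[6,0,0],0,8.76]
    - [[6,0,0],0,8.76]

```text
time_s: 3.72
tcp_pos: [0.8132, -0.2146, 0.4575]
eef_rot: [179.7, -1.0, -15.4]
contact_force: [55.1, -50.0, 57.6]
gripper_width: 0.0877
gripper_force: 0.0
```

Run:
```python
from h import *
s=get_state();print(s["joints"],s["tcp_pos"],s["eef_rot"])
```

```text
[  -1.35117928   42.65234091   71.74597959    0.5720486  -118.21965933
   76.25554748] [ 0.81321188 -0.2146411   0.45747982] [179.72233265  -0.96887574 -15.36762523]
```

Call:
jog_arm:
  moves:
    - [[0,0,0],0,8.76]
    - [[0,0,0],0,8.76]

```text
time_s: 3.98
tcp_pos: [0.8131, -0.2135, 0.4591]
eef_rot: [179.8, -1.1, -15.3]
contact_force: [-0.4, -0.3, 0.9]
gripper_width: 0.0873
gripper_force: 0.0
```

Run:
```python
from h import *
s=get_state();print(s["time_s"],s["joints"],s["qd"],s["tcp_pos"],s["eef_rot"],s["contact_force"])
```

```text
3.975 [  -1.30070118   42.49939562   71.69911402    0.50786212 -118.16469183
   76.22380548] [ 0.14232836 -3.74524875  2.160404    0.57322724 -0.00935204 -0.02230052] [ 0.81306774 -0.21351496  0.45914259] [179.81607669  -1.11173572 -15.3188714 ] [-0.37819569 -0.30314458  0.92859816]
```

Call:
jog_arm:
  moves:
    - [[3,0,0],0,8.76]
    - [[3,0,0],0,8.76]
    - [[3,0,0],0,8.76]
    - [[3,0,0],0,8.76]

```text
time_s: 4.47
tcp_pos: [0.8725, -0.2305, 0.4184]
eef_rot: [179.4, -5.1, -15.3]
contact_force: [0.6, -0.4, 1.2]
gripper_width: 0.0876
gripper_force: 0.0
```

Run:
```python
from h import *
s=get_state();print(s["time_s"],s["joints"],s["tcp_pos"],s["eef_rot"],s["contact_force"])
```

```text
4.475 [  -1.72378309   45.70274111   71.68959315    1.85962563 -111.17125175
   77.17781383] [ 0.87245257 -0.230483    0.41836509] [179.43777143  -5.07709166 -15.26563111] [ 0.59085547 -0.41644691  1.20853014]
```

Call:
jog_arm:
  moves:
    - [[5,0,-3],0,8.76]
    - [[5,0,-3],0,8.76]
    - [[5,0,-3],0,8.76]
    - [[5,0,-3],0,8.76]

```text
time_s: 4.97
tcp_pos: [0.9158, -0.2425, 0.4627]
eef_rot: [178.4, -14.6, -15.1]
contact_force: [-0.2, -0.2, 0.4]
gripper_width: 0.0878
gripper_force: 0.0
```

Run:
```python
from h import *
s=get_state();print(s["time_s"],s["joints"],s["tcp_pos"],s["eef_rot"],s["contact_force"])
```

```text
4.975 [  -0.93316197   44.15427043   71.68311731    5.24794286 -103.68830599
   77.501173  ] [ 0.91577689 -0.24246205  0.46273331] [178.38788857 -14.59374392 -15.08742295] [-0.15054103 -0.1629193   0.42620009]
```

Call:
jog_arm:
  moves:
    - [[5,0,-3],0,8.76]
    - [[5,0,-3],0,8.76]
    - [[5,0,-3],0,8.76]
    - [[5,0,-3],0,8.76]
    - [[5,0,-3],0,8.76]

```text
time_s: 5.6
tcp_pos: [0.9484, -0.2474, 0.5509]
eef_rot: [177.0, -26.3, -14.6]
contact_force: [0.6, 0.4, -1.2]
gripper_width: 0.0873
gripper_force: 0.0
```

Run:
```python
from h import *
s=get_state();print(s["time_s"],s["joints"],s["tcp_pos"],s["eef_rot"],s["contact_force"])
```

```text
5.6 [  0.62918636  40.88086672  71.65789419   9.68587008 -95.87665117
  77.21580089] [ 0.94835279 -0.24744275  0.55086737] [176.96009217 -26.34744986 -14.56893847] [ 0.64875415  0.4414447  -1.24627074]
```

Call:
jog_arm:
  moves:
    - [[5,-2,-3],3,8.76]
    - [[0,0,0],0,8.76]

```text
time_s: 5.85
tcp_pos: [0.9564, -0.2269, 0.5733]
eef_rot: [178.4, -28.9, -17.8]
contact_force: [-0.6, -0.3, -0.7]
gripper_width: 0.0873
gripper_force: 0.0
```

```bash
cat >> h.py <<'E'
from scipy.spatial.transform import Rotation as Ro
def R(): return Ro.from_euler("xyz",get_state()["eef_rot"],degrees=True).as_matrix()
def shift(world):  # world shift m -> tool cm
    return (R().T@np.asarray(world)*100).round(2)
KQ=np.array([.599,-.190]); KY=np.radians(-15.3)
def kiln(x,y,z):
    c,s=np.cos(KY),np.sin(KY); return np.array([KQ[0]+c*x-s*y,KQ[1]+s*x+c*y,z])
E
python3 - <<'E'
from h import *
s=get_state();print(s["time_s"],s["joints"],s["tcp_pos"],s["eef_rot"]);print(R().round(3))
E
```

```text
5.85 [  2.45127052  40.1465208   71.69437473  11.18893638 -94.57777227
  72.92043442] [ 0.95636693 -0.22694517  0.57332624] [178.3967735  -28.90294313 -17.79290475]
[[ 0.834 -0.318  0.451]
 [-0.268 -0.948 -0.174]
 [ 0.483  0.024 -0.875]]
```

Call:
jog_arm:
  moves:
    - [[-4.7,-2.8,0.4],0,8.76]
    - [[-4.7,-2.8,0.4],0,8.76]
    - [[-4.7,-2.8,0.4],0,8.76]
    - [[-4.7,-2.8,0.4],0,8.76]
    - [[-4.7,-2.8,0.4],0,8.76]
    - [[-4.7,-2.8,0.4],0,8.76]
    - [[-4.7,-2.8,0.4],0,8.76]
    - [[-4.7,-2.8,0.4],0,8.76]
    - [[-4.7,-2.8,0.4],0,8.76]
    - [[-4.7,-2.8,0.4],0,8.76]
    - [[-4.7,-2.8,0.4],0,8.76]
    - [[0,0,0],0,8.76]

```text
time_s: 7.35
tcp_pos: [0.6571, 0.1807, 0.2878]
eef_rot: [178.1, -28.6, -17.6]
contact_force: [0.1, -0.4, 0.7]
gripper_width: 0.0876
gripper_force: 0.0
```

Run:
```python
from h import *
s=get_state();print(s["joints"],s["tcp_pos"],s["eef_rot"])
print(shift(np.array([.502,.393,.09])-s["tcp_pos"]))
```

```text
[ 45.30392102   5.85251253 -25.39484408  34.01030281 -51.9608879
   6.82840275] [0.65714355 0.18071618 0.28777466] [178.11348916 -28.56500861 -17.62843611]
[-28.09 -15.76   6.71]
```

Call:
jog_arm:
  moves:
    - [[-4.7,-2.6,1.1],0,8.76]
    - [[-4.7,-2.6,1.1],0,8.76]
    - [[-4.7,-2.6,1.1],0,8.76]
    - [[-4.7,-2.6,1.1],0,8.76]
    - [[-4.7,-2.6,1.1],0,8.76]
    - [[-4.7,-2.6,1.1],0,8.76]
    - [[0,0,0],0,8.76]

```text
time_s: 8.22
tcp_pos: [0.5026, 0.393, 0.0908]
eef_rot: [178.1, -28.7, -17.7]
contact_force: [0.2, -1.2, 0.9]
gripper_width: 0.0877
gripper_force: 0.0
```

Run:
```python
from h import *
s=get_state();print(s["joints"],s["tcp_pos"],s["eef_rot"])
print(shift(np.array([.502,.393,.009])-s["tcp_pos"]))
p=capture("scene")["pixels"]; t=capture("top")["pixels"]
z=cv2.resize(p[70:220,80:280],None,fx=2.6,fy=2.6); zt=cv2.resize(t[150:290,80:250],None,fx=2.4,fy=2.4)
o=np.zeros((z.shape[0],800,3),np.uint8)
zt=cv2.resize(t[150:290,90:200],None,fx=2.4,fy=2.4)
o[:,:520]=z; o[:zt.shape[0],530:530+zt.shape[1]]=zt
cv2.imwrite("pics/a.png",o)
```

```text
[ 69.39017152  17.99386506 -39.83822175  45.37243287 -42.44357823
 -34.45963565] [0.50260787 0.39298042 0.0907928 ] [178.10214307 -28.65187716 -17.66210442]
[-3.97 -0.22  7.15]
```

View pics/a.png

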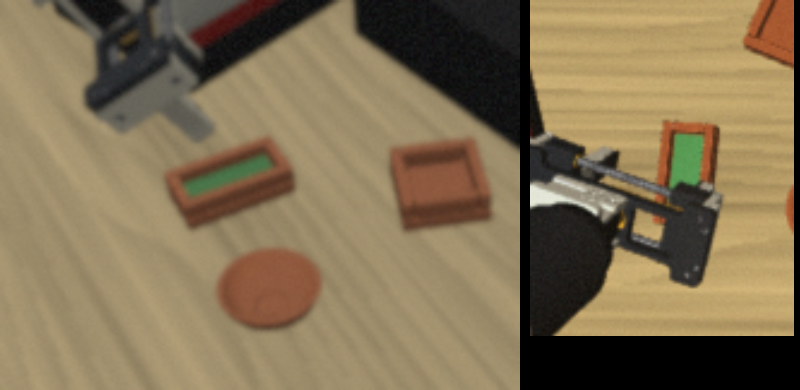

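Call:
jog_arm:
  moves:
    - [[-1.5,-0.1,2.7],0,8.76]
    - [[-1.3,-0.1,2.35],0,8.76]
    - [[-0.7,0,1.2],0,8.76]
    - [[-0.4,0,0.7],0,8.76]
    - [[0,0,0],0,8.76]

```text
time_s: 8.95
tcp_pos: [0.5034, 0.3914, 0.0137]
eef_rot: [178.4, -28.7, -18.0]
contact_force: [0.2, 1.1, 0.8]
gripper_width: 0.0874
gripper_force: 0.0
```

Run:
```python
from h import *
s=get_state();print(s["tcp_pos"],s["eef_rot"])
p=capture("scene")["pixels"]
cv2.imwrite("pics/b.png",cv2.resize(p[70:220,80:280],None,fx=2.6,fy=2.6))
```

```text
[0.50341525 0.39139172 0.01368362] [178.35284253 -28.68498028 -18.02465106]
```

View pics/b.png

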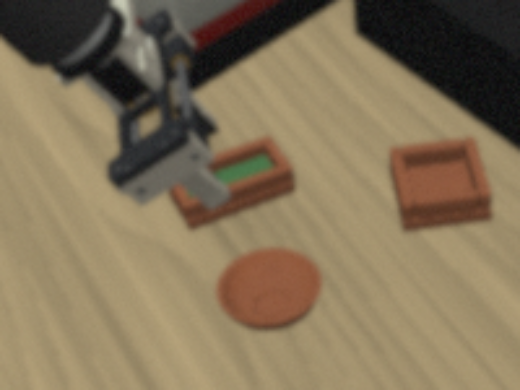

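The finger straddles the trough at about mid-length (tip near crop pixel (222,203)). Now I'll go 3 mm lower and close.

Call:
jog_arm:
  moves:
    - [[-0.15,0,0.3],0,8.76]
    - [[0,0,0],0,7.2]
    - [[0,0,0],0,6.6]
    - [[0,0,0],0,6.1]
    - [[0,0,0],0,5.6]
    - [[0,0,0],0,5.0]
    - [[0,0,0],0,4.5]
    - [[0,0,0],0,4.5]
    - [[0,0,0],0,4.5]
  newtons: 35

```text
time_s: 10.12
tcp_pos: [0.5026, 0.3919, 0.0098]
eef_rot: [178.3, -28.7, -17.9]
contact_force: [0.2, -0.1, 0.7]
gripper_width: 0.0451
gripper_force: 0.0
```

Call:
jog_arm:
  moves:
    - [[0.7,0,-1.3],0,4.5]
    - [[0.7,0,-1.3],0,4.5]
    - [[1,0,-1.8],0,4.5]
    - [[1,0,-1.8],0,4.5]
    - [[0,0,0],0,4.5]

```text
time_s: 10.75
tcp_pos: [0.5035, 0.3949, 0.082]
eef_rot: [178.5, -28.7, -18.0]
contact_force: [0.3, -1.0, -0.2]
gripper_width: 0.045
gripper_force: 0.0
```

Run:
```python
from h import *
s=get_state();print(s["tcp_pos"],s["eef_rot"],s["gripper_width"],s["gripper_force"])
p=capture("scene");t=capture("top")
o=np.zeros((390,800,3),np.uint8)
o[:,:520]=cv2.resize(p["pixels"][60:210,80:280],None,fx=2.6,fy=2.6)
o[:,530:]=cv2.resize(t["pixels"][150:305,90:197],(270,390))
cv2.imwrite("pics/c.png",o)
```

```text
[0.50350116 0.39486285 0.08197722] [178.52175247 -28.67772314 -18.0170387 ] 0.045030909410496645 0.0
```

View pics/c.png

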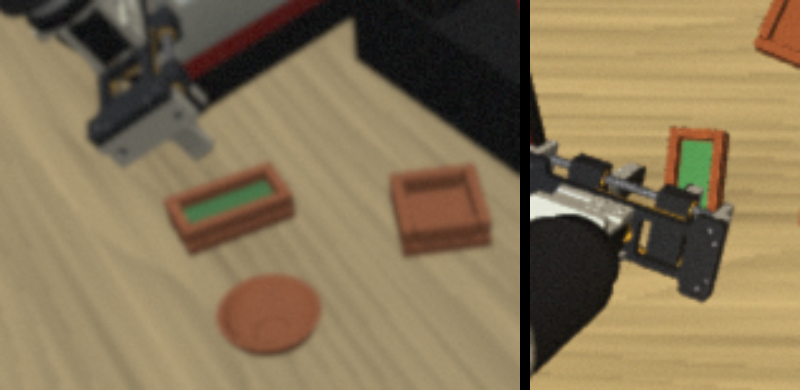

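Run:
```python
from h import *
from scipy.optimize import least_squares
s=get_state();print("tcp",proj("scene",[s["tcp_pos"]]),proj("top",[s["tcp_pos"]]))
# tips of both fingers
y=R()[:,1]
for g in(-.0225,.0225):print(g,proj("scene",[s["tcp_pos"]+g*y]),proj("top",[s["tcp_pos"]+g*y]))
for n in("scene","top"):
    p=capture(n); print(n,np.abs(p["mtx"]-K[n][0]).max(),np.abs(p["world_from_camera"]-K[n][1]).max())
p=cv2.imread("pics/c.png")
# top rim corners picked in scene crop of c.png
c=np.array([(166,200),(272,166),(293,198),(187,237)])/2.6+[80,60]
w=at_z("scene",c,.032);print(w.round(3).tolist(),w.mean(0))
```

```text
tcp [[166.52006643 119.81988464]] [[148.61464947 217.28324688]]
-0.0225 [[165.46489671 114.16187258]] [[140.22985562 214.29400233]]
0.0225 [[167.60498179 125.63739818]] [[157.02942205 220.28317908]]
scene 0.04532936177497504 4.781427916056291e-05
top 0.025131882912091896 4.1762600952233164e-05
[[0.447, 0.422, 0.032], [0.554, 0.411, 0.032], [0.549, 0.359, 0.032], [0.443, 0.364, 0.032]] [0.49838588 0.38905863 0.032     ]
```

The gripper closed to 45 mm above the trough without touching it. The trough is unmoved (scene crop (166,200)–(293,198)), and the seen fingertip at (205,150) is about 12 px from where the TCP projects. I'll overlay the projected tool frame to find out why.

Run:
```python
from h import *
s=get_state();r=R();t=s["tcp_pos"]
o=np.zeros((600,800,3),np.uint8)
for n,(u0,v0,w,h),X in(("scene",(105,70,80,120),0),("top",(100,180,80,120),400)):
    im=capture(n)["pixels"][v0:v0+h,u0:u0+w]; f=4.9
    im=cv2.resize(im,None,fx=f,fy=f,interpolation=cv2.INTER_CUBIC)
    for g in(-.0225,0,.0225):
        P=[t+g*r[:,1]-k*r[:,2] for k in(0,.019,.04,.066)]
        q=((proj(n,P)-[u0,v0])*f).astype(int)
        cv2.polylines(im,[q],False,(0,255,0) if g>0 else (255,0,255) if g<0 else (0,255,255),1)
        for a in q: cv2.circle(im,tuple(map(int,a)),3,(0,0,255),-1)
    o[:im.shape[0],X:X+im.shape[1]]=im
cv2.imwrite("pics/d.png",o)
```

```text
(no output)
```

View pics/d.png

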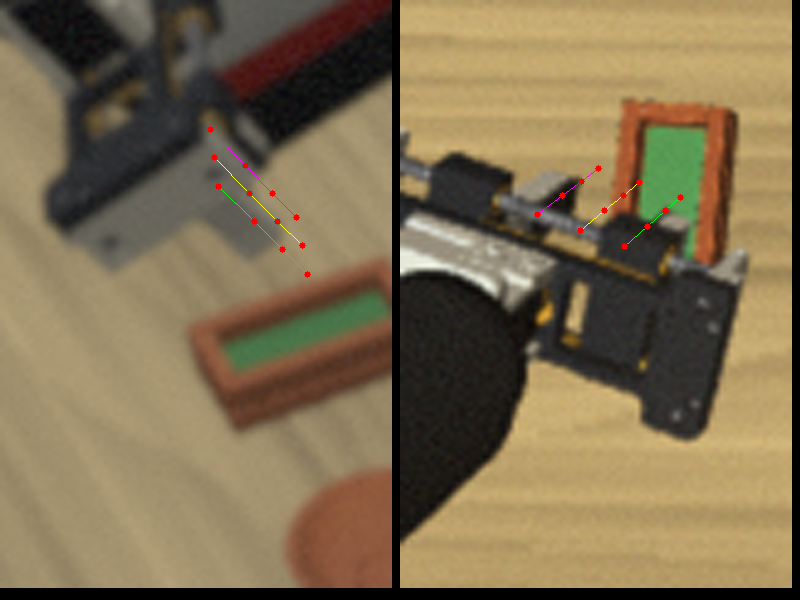

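Run:
```python
from h import *
def tri(a,b):
    o=[];d=[]
    for n,p in(("scene",a),("top",b)):
        P=at_z(n,[p],0)[0]; c=K[n][1][:3,3]; o.append(c); d.append((P-c)/np.linalg.norm(P-c))
    A=np.c_[d[0],-d[1]]; t=np.linalg.lstsq(A,o[1]-o[0],rcond=None)[0]
    p,q=o[0]+t[0]*d[0],o[1]+t[1]*d[1]; return (p+q)/2,np.linalg.norm(p-q)
s=get_state();r=R();sc=np.array([262,245])/4.9+[105,70]
for b in((680,218),(740,258),(735,265)):
    P,e=tri(sc,np.array([b[0]-400,b[1]])/4.9+[100,180]); print(b,P.round(3),"gap",e.round(4),"in tool cm",(r.T@(P-s["tcp_pos"])*100).round(1))
print(s["tcp_pos"],s["joints"])
```

```text
(680, 218) [0.479 0.365 0.112] gap 0.0076 in tool cm [ 0.3  3.5 -3.4]
(740, 258) [0.462 0.326 0.145] gap 0.0021 in tool cm [ 1.5  7.8 -6.4]
(735, 265) [0.46  0.328 0.144] gap 0.0059 in tool cm [ 1.3  7.7 -6.4]
[0.50319275 0.39302067 0.07973467] [ 68.94137363  18.74700091 -40.75695959  46.94666459 -41.10731041
 -36.26079052]
```

Call:
jog_arm:
  moves:
    - [[0,0,0],0,8.76]
    - [[0,0,0],0,8.76]
    - [[0,0,0],0,8.76]
    - [[-0.8,0,2.4],0,8.76]
    - [[-0.8,0,2.4],0,8.76]
    - [[-0.4,0,1.3],0,8.76]
    - [[-0.2,0,0.6],0,8.76]
    - [[0,0,0],0,8.76]

```text
time_s: 12.05
tcp_pos: [0.5151, 0.3875, 0.011]
eef_rot: [178.3, -28.7, -17.9]
contact_force: [0.1, 0.2, 0.6]
gripper_width: 0.0876
gripper_force: 0.0
```

Call:
jog_arm:
  moves:
    - [[-0.2,0,0.35],0,8.76]
    - [[-0.2,0,0.35],0,8.76]
    - [[0,0,0],0,8.76]

```text
time_s: 12.42
tcp_pos: [0.5146, 0.3875, 0.003]
eef_rot: [178.3, -28.7, -17.9]
contact_force: [0.9, -0.1, -0.3]
gripper_width: 0.0874
gripper_force: 0.0
```

Call:
jog_arm:
  moves:
    - [[-0.2,0,0.35],0,8.76]
    - [[-0.2,0,0.35],0,8.76]
    - [[0,0,0],0,8.76]

```text
time_s: 12.8
tcp_pos: [0.5144, 0.3871, -0.0054]
eef_rot: [178.3, -28.7, -17.9]
contact_force: [-0.5, -0.2, -0.1]
gripper_width: 0.0873
gripper_force: 0.0
```

Call:
jog_arm:
  moves:
    - [[-0.2,0,0.35],0,8.76]
    - [[0,0,0],0,8.76]

```text
time_s: 13.05
tcp_pos: [0.5143, 0.3871, -0.0093]
eef_rot: [178.3, -28.7, -17.9]
contact_force: [-0.2, 0.2, -0.2]
gripper_width: 0.0877
gripper_force: 0.0
```

Call:
jog_arm:
  moves:
    - [[-0.15,0,0.3],0,8.76]
    - [[0,0,0],0,8.76]

```text
time_s: 13.3
tcp_pos: [0.5144, 0.387, -0.0126]
eef_rot: [178.3, -28.7, -17.9]
contact_force: [0.5, -0.0, -0.3]
gripper_width: 0.0877
gripper_force: 0.0
```

Run:
```python
from h import *
s=get_state();r=R();t=s["tcp_pos"]-.03*r[:,2]; print(s["tcp_pos"],s["contact_force"],s["eef_rot"])
o=np.zeros((600,800,3),np.uint8)
for n,(u0,v0,w,h),X in(("scene",(125,80,80,120),0),("top",(105,170,80,120),400)):
    im=capture(n)["pixels"][v0:v0+h,u0:u0+w]; f=4.9
    im=cv2.resize(im,None,fx=f,fy=f,interpolation=cv2.INTER_CUBIC)
    for g in(-.044,.044):
        P=[t+g*r[:,1]-k*r[:,2] for k in(0,.036)]
        q=((proj(n,P)-[u0,v0])*f).astype(int); cv2.polylines(im,[q],False,(255,0,255),1)
    o[:im.shape[0],X:X+im.shape[1]]=im
cv2.imwrite("pics/e.png",o)
```

```text
[ 0.5144151   0.38704401 -0.01263811] [ 0.46525274 -0.02544162 -0.29233064] [178.29450142 -28.66310742 -17.93246129]
```

View pics/e.png

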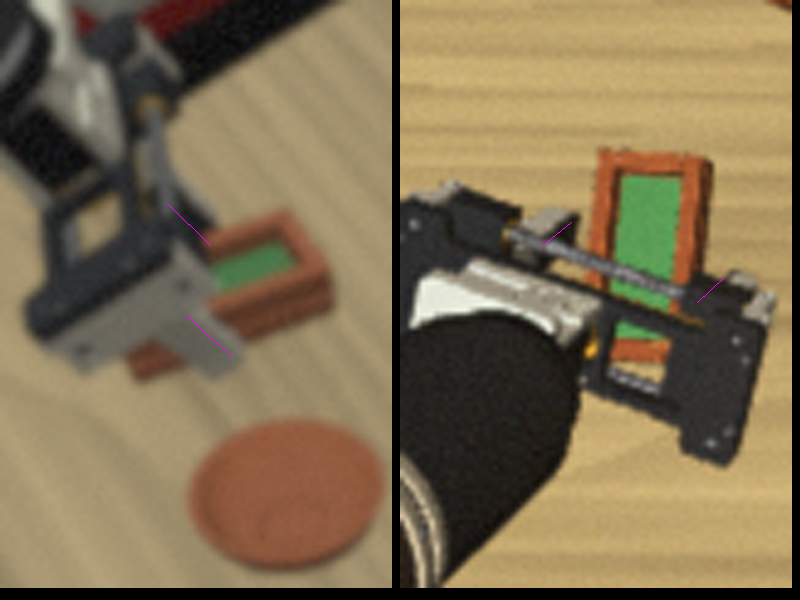

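With a 30 mm offset behind the reported TCP, the overlay matches the fingers. They straddle the trough, near tip (225,365) at mid-length. I'll go slightly lower and close.

Call:
jog_arm:
  moves:
    - [[-0.2,0,0.4],0,8.76]
    - [[0,0,0],0,7.2]
    - [[0,0,0],0,6.6]
    - [[0,0,0],0,6.1]
    - [[0,0,0],0,5.6]
    - [[0,0,0],0,5.0]
    - [[0,0,0],0,4.5]
    - [[0,0,0],0,4.5]
    - [[0,0,0],0,4.5]
  newtons: 35

```text
time_s: 14.52
tcp_pos: [0.5146, 0.3873, -0.0168]
eef_rot: [178.3, -28.7, -17.9]
contact_force: [-0.1, 2.0, -0.3]
gripper_width: 0.062
gripper_force: 31.0
```

Call:
jog_arm:
  moves:
    - [[0,0,0],0,4]
    - [[0,0,0],0,4]
    - [[0,0,0],0,4]
  newtons: 55

```text
time_s: 14.9
tcp_pos: [0.5146, 0.3872, -0.0168]
eef_rot: [178.3, -28.7, -17.9]
contact_force: [0.7, 1.6, 0.9]
gripper_width: 0.0615
gripper_force: 48.6
```

Run:
```python
from h import *
for n in("top","scene"):
    p=capture(n)
    r=regions_of(p,"trough_mid")[0]; c=max(cv2.findContours(r["pixels"].astype(np.uint8),0,2)[0],key=cv2.contourArea)[:,0]
    (cx,cy),(a,b),th=cv2.minAreaRect((at_z(n,c,.032)[:,:2]*1000).astype(np.float32)); print(n,cx,cy,a,b,th)
    if n=="top": o=cv2.resize(p["pixels"][170:290,105:185],None,fx=4.9,fy=4.9,interpolation=2)
    else: o=np.hstack([cv2.resize(p["pixels"][80:200,125:205],None,fx=4.9,fy=4.9,interpolation=2),o])
cv2.imwrite("pics/f.png",o)
```

```text
top 519.6829223632812 386.5523681640625 61.84585189819336 61.874820709228516 85.88726043701172
scene 522.3217163085938 375.41424560546875 91.54946899414062 60.60260009765625 82.14352416992188
```

View pics/f.png

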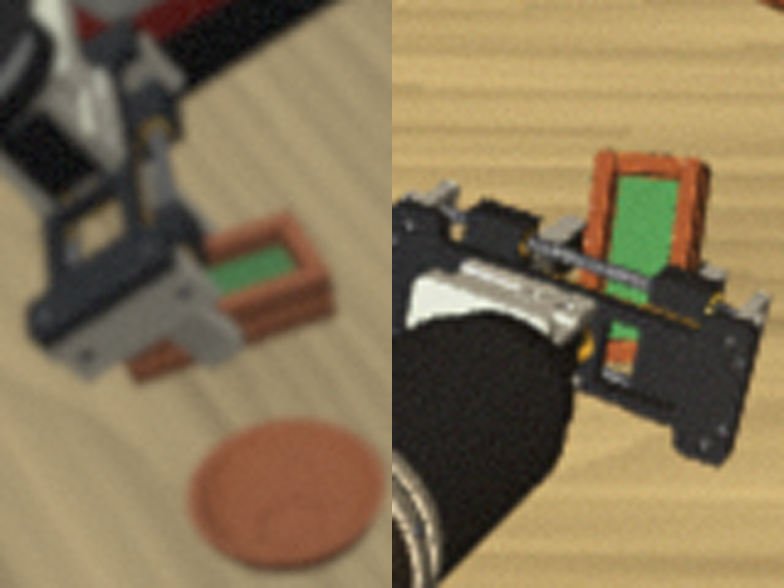

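The trough is gripped but still lies at yaw about -4°, jammed across the pad edges rather than aligned. I'll open, move forward along it, and nudge its far end sideways with the left finger to rotate it.

Call:
jog_arm:
  moves:
    - [[0,0,0],0,8.76]
    - [[0,0,0],0,8.76]
    - [[0,0,0],0,8.76]
    - [[1,0,0.55],0,8.76]
    - [[1,0,0.55],0,8.76]
    - [[1,0,0.55],0,8.76]
    - [[0,0.5,0],0,8.76]
    - [[0,0.5,0],0,8.76]
    - [[0,0.5,0],0,8.76]
    - [[0,0.5,0],0,8.76]
    - [[0,0,0],0,8.76]

```text
time_s: 16.48
tcp_pos: [0.5403, 0.3566, -0.0163]
eef_rot: [178.3, -28.7, -17.9]
contact_force: [0.1, -0.1, 0.1]
gripper_width: 0.0878
gripper_force: 0.0
```

```bash
cat > edge.py <<'E'
from h import *
# green bar visible part in top view -> side-edge direction and center-line
p=capture("top"); im=p["pixels"].astype(int); b,g,r=im[...,0],im[...,1],im[...,2]
m=((g>r+25)&(g>b+15)); m[:, 220:]=0; m[:150]=0
c=max(cv2.findContours(m.astype(np.uint8),0,1)[0],key=cv2.contourArea)[:,0]
w=at_z("top",c,.025)[:,:2]*1000
# left & right edges per row
L=[];Rr=[]
for v in np.unique(c[:,1]):
    u=c[c[:,1]==v,0]; L.append((u.min(),v)); Rr.append((u.max(),v))
for e in(L,Rr):
    q=at_z("top",np.array(e),.025)[:,:2]*1000; q=q[q[:,0]>q[:,0].max()-35][2:]
    vx,vy,x0,y0=cv2.fitLine(q.astype(np.float32),cv2.DIST_HUBER,0,.01,.01).ravel(); print("edge yaw",round(np.degrees(np.arctan(vy/vx)),1),x0.round(),y0.round())
print("bar top end x",w[:,0].max().round(1), w[w[:,0]>w[:,0].max()-4].mean(0).round(1)); s=get_state(); print(s["tcp_pos"],(s["tcp_pos"]-.03*R()[:,2]).round(4))
E
python3 edge.py
```

```text
edge yaw 68.0 523.0 377.0
edge yaw 29.9 523.0 362.0
bar top end x 533.8 [531.8 382.3]
[ 0.54039996  0.35690516 -0.01634033] [0.527  0.3622 0.01  ]
```

Call:
jog_arm:
  moves:
    - [[0,-0.5,0],0,8.76]
    - [[1.5,0,-3],0,8.76]
    - [[1,0,-5],0,8.76]
    - [[0,0,-3],0,8.76]
    - [[0,0,0],0,8.76]

```text
time_s: 17.15
tcp_pos: [0.5134, 0.3776, 0.0943]
eef_rot: [178.6, -28.7, -18.0]
contact_force: [-1.0, 0.5, -0.5]
gripper_width: 0.0878
gripper_force: 0.0
```

```bash
cat > bar.py <<'E'
from h import *
def bar(im,n,z=.025):
    im=im.astype(int); b,g,r=im[...,0],im[...,1],im[...,2]
    m=((g>r+20)&(g>b+10)).astype(np.uint8); m[:,225:]=0; m[:70]=0
    c=max(cv2.findContours(m,0,1)[0],key=cv2.contourArea)[:,0]
    (cx,cy),(a,b),t=cv2.minAreaRect((at_z(n,c,z)[:,:2]*1000).astype(np.float32))
    if a<b: t-=90
    return n,round(cx),round(cy),round(max(a,b)),round(min(a,b)),round((t+90)%180-90,1)
if __name__=="__main__":
    print(bar(cv2.imread("pics/s0.png"),"scene"),bar(cv2.imread("pics/t0.png"),"top"))
    for n in("scene","top"):print(bar(capture(n)["pixels"],n))
    s=get_state();print(s["tcp_pos"],(s["tcp_pos"]-.03*R()[:,2]).round(4))
E
python3 bar.py
```

```text
('scene', 498, 398, 81, 17, -2.8) ('top', 497, 393, 84, 31, -3.1)
('scene', 492, 389, 82, 17, -14.9)
('top', 511, 377, 40, 31, -15.5)
[0.51353897 0.37505178 0.09182338] [0.5001 0.3803 0.1181]
```

Call:
jog_arm:
  moves:
    - [[-2.2,-0.5,3.8],0,8.76]
    - [[-1.8,0,3.0],0,8.76]
    - [[-1,0,1.6],0,8.76]
    - [[-0.5,0,0.9],0,8.76]
    - [[0,0,0],0,8.76]

```text
time_s: 17.88
tcp_pos: [0.5109, 0.3755, -0.0184]
eef_rot: [178.0, -28.6, -17.9]
contact_force: [0.1, 0.4, 0.1]
gripper_width: 0.0877
gripper_force: 0.0
```

Call:
jog_arm:
  moves:
    - [[0,0,0],0,6.8]
    - [[0,0,0],0,6.2]
    - [[0,0,0],0,5.8]
    - [[0,0,0],0,5]
    - [[0,0,0],0,4.5]
    - [[0,0,0],0,4.5]
    - [[0,0,0],0,4.5]
  newtons: 45

```text
time_s: 18.75
tcp_pos: [0.5112, 0.3782, -0.0157]
eef_rot: [178.4, -28.7, -17.9]
contact_force: [-2.9, 1.0, 4.1]
gripper_width: 0.0564
gripper_force: 44.3
```

Call:
jog_arm:
  moves:
    - [[0.5,0,-0.9],0,4.5]
    - [[1,0,-1.8],0,4.5]
    - [[1.9,0,-3.5],0,4.5]
    - [[1.9,0,-3.5],0,4.5]
    - [[1.9,0,-3.5],0,4.5]
    - [[0,0,0],0,4.5]
    - [[0,0,0],0,4.5]

```text
time_s: 19.62
tcp_pos: [0.5118, 0.3804, 0.133]
eef_rot: [178.2, -28.6, -17.9]
contact_force: [0.0, -0.5, -3.2]
gripper_width: 0.0562
gripper_force: 44.2
```

Run:
```python
from bar import *
s=get_state();print(s["tcp_pos"],s["eef_rot"],s["gripper_width"],s["gripper_force"])
dz=s["tcp_pos"][2]+.0157
for n in("scene","top"):print(bar(capture(n)["pixels"],n,.025+dz))
pre=kiln(-.27,0,0)
print("pre",pre,"trough->pre shift with trough=tcp-(.02,-.008):",shift(pre+[.018,-.008,.0]-s["tcp_pos"]+[0,0,.085]),)
```

```text
[0.51176005 0.38039539 0.13299767] [178.22065517 -28.63372586 -17.9332267 ] 0.056241397823012136 44.153254663210646
('scene', 512, 384, 38, 14, -16.8)
('top', 509, 379, 46, 30, -15.4)
pre [ 0.3385695  -0.11875428  0.        ] trough->pre shift with trough=tcp-(.02,-.008): [-1.59 52.85  6.33]
```

Run:
```python
from h import *
s=get_state();print(kiln(-.12,0,0),shift(kiln(-.12,0,.22)+[.0198,-.007,0]-s["tcp_pos"]))
```

```text
[ 0.48325311 -0.15833523  0.        ] [18.16 52.14  1.65]
```

Call:
jog_arm:
  moves:
    - [[0.7,2,0.1],0,4.5]
    - [[1.2,3.4,0.1],0,4.5]
    - [[1.6,4.7,0.15],0,4.5]
    - [[1.6,4.7,0.15],0,4.5]
    - [[1.6,4.7,0.15],0,4.5]
    - [[1.6,4.7,0.15],0,4.5]
    - [[1.6,4.7,0.15],0,4.5]
    - [[1.6,4.7,0.15],0,4.5]
    - [[1.6,4.7,0.15],0,4.5]
    - [[1.6,4.7,0.15],0,4.5]
    - [[1.4,3.4,0.1],0,4.5]
    - [[0.7,2,0.1],0,4.5]

```text
time_s: 21.22
tcp_pos: [0.5022, -0.1278, 0.2124]
eef_rot: [178.3, -28.6, -18.1]
contact_force: [0.5, 0.6, -2.5]
gripper_width: 0.0565
gripper_force: 44.2
```

Run:
```python
from h import *
s=get_state();print(s["joints"],s["tcp_pos"],s["eef_rot"],s["gripper_width"],s["gripper_force"])
e=kiln(-.12,0,.22)+[.0198,-.007,0]; f=kiln(0,0,.03)+[.0198,-.007,0]
print(shift(e-s["tcp_pos"]),shift(f-s["tcp_pos"]),R()[:,0],R()[:,2])
```

```text
[ 19.21688597 -13.91356079 -53.41112019  35.12198795 -33.09146033
  25.41118222] [ 0.50224869 -0.12776651  0.21243628] [178.26710181 -28.61265564 -18.08142881] 0.05653938472911657 44.15545692469209
[1.45 3.55 0.04] [ 2.88  2.29 22.43] [ 0.83452447 -0.27246528  0.47888578] [ 0.44564288 -0.1773098  -0.87747573]
```

Call:
jog_arm:
  moves:
    - [[1.4,2.3,0],0,4.5]
    - [[0.4,0,3.5],0,4.5]
    - [[0.4,0,4.5],0,4.5]
    - [[0.4,0,4.5],0,4.5]
    - [[0.3,0,4],0,4.5]
    - [[0,0,2.4],0,4.5]
    - [[0,0,0],0,4.5]

```text
time_s: 22.1
tcp_pos: [0.6009, -0.1905, 0.1081]
eef_rot: [177.9, -27.5, -18.5]
contact_force: [0.8, 0.6, -2.0]
gripper_width: 0.056
gripper_force: 44.2
```

Run:
```python
from h import *
s=get_state();print(s["joints"],s["tcp_pos"],s["eef_rot"],s["gripper_width"],s["gripper_force"])
f=kiln(0,0,.03)+[.0198,-.007,0]
print(shift(f-s["tcp_pos"]))
def bar(im,n,z):
    im=im.astype(int); b,g,r=im[...,0],im[...,1],im[...,2]
    m=((g>r+20)&(g>b+10)).astype(np.uint8); m[:,:300]=0; m[:150]=0; m[:,420:]=0
    c=max(cv2.findContours(m,0,1)[0],key=cv2.contourArea)[:,0]
    print(n,cv2.contourArea(c),np.array(cv2.minAreaRect((at_z(n,c,z)[:,:2]*1000).astype(np.float32))[:2]).round(),cv2.minAreaRect((at_z(n,c,z)[:,:2]*1000).astype(np.float32))[2])
z=s["tcp_pos"][2]+.0157+.025
p=capture("scene");cv2.imwrite("pics/g0.png",p["pixels"])
bar(p["pixels"],"scene",z)
cv2.imwrite("pics/g.png",cv2.resize(p["pixels"][110:384,250:490],None,fx=2.18,fy=2.18))
```

```text
[-17.58393542   5.66259192 -57.13356771  95.35265667  -2.51388359
  -6.15272254] [ 0.60085033 -0.19047187  0.1080809 ] [177.90977732 -27.47035443 -18.47904775] 0.05595050805178345 44.174290035925594
[-1.91 -0.23  7.81]
scene 46.0 [[ 569. -167.]
 [   8.   33.]] 83.52394104003906
```

View pics/g.png

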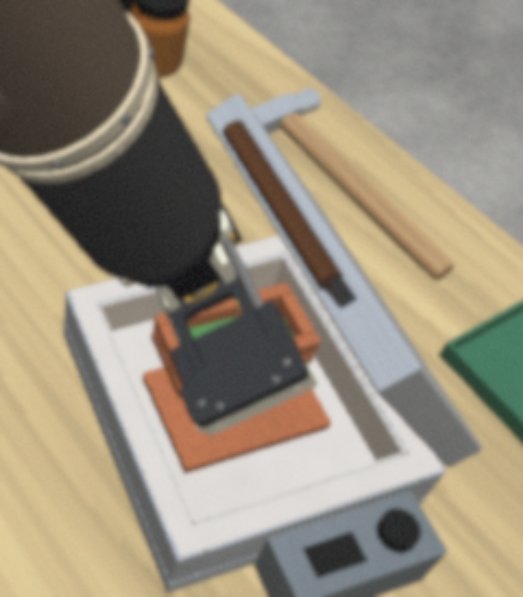

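The trough hangs over the shelf, clear of the walls and lid. Joint 5 is near its limit, so I'll go down in small steps and watch the tilt.

Call:
jog_arm:
  moves:
    - [[-0.5,0,1.5],0,4.5]
    - [[-0.5,0,1.5],0,4.5]
    - [[0,0,0],0,4.5]

```text
time_s: 22.52
tcp_pos: [0.609, -0.1881, 0.0932]
eef_rot: [177.6, -26.2, -17.8]
contact_force: [0.1, -0.6, -3.0]
gripper_width: 0.0563
gripper_force: 44.2
```

```bash
cat > st.py <<'E'
from h import *
s=get_state();print(s["joints"].round(2),s["tcp_pos"].round(4),s["eef_rot"].round(1),s["contact_force"].round(1))
f=kiln(0,0,.03)+[.0198,-.007,0]
print(shift(f-s["tcp_pos"]))
E
python3 st.py
```

```text
[-17.07   7.8  -56.26  95.5   -2.72  -6.2 ] [ 0.609  -0.1881  0.0932] [177.6 -26.2 -17.8] [ 0.1 -0.6 -3. ]
[-1.71  0.29  6.22]
```

```bash
cat > st.py <<'E'
from h import *
R0=Ro.from_euler("xyz",[178.3,-28.65,-17.9],degrees=True).as_matrix()
v=R0.T@np.array([-.0198,.007,.0317]); A0=Ro.from_euler("z",-16.5,degrees=True).as_matrix()
s=get_state();r=R();c=s["tcp_pos"]+r@v; A=r@R0.T@A0
print(s["joints"].round(2),s["tcp_pos"].round(4),s["eef_rot"].round(1),s["contact_force"].round(1))
d=c-kiln(0,0,.058); k=Ro.from_euler("z",-KY).apply(d)
print("trough rel goal in kiln mm",(k*1000).round(1),"ends z over shelf",[(1000*((c+A@[e,0,-.016])[2]-.042)).round(1) for e in(-.055,.055)],"tilt",np.degrees(np.arccos(A[2,2])).round(1))
print("tool shift to goal",shift(-d))
E
python3 st.py
```

```text
[-17.07   7.8  -56.26  95.5   -2.72  -6.2 ] [ 0.609  -0.1881  0.0932] [177.6 -26.2 -17.8] [ 0.1 -0.6 -3. ]
trough rel goal in kiln mm [-10.4   6.3  67.7] ends z over shelf [np.float64(70.1), np.float64(65.4)] tilt 2.5
tool shift to goal [-2.03  0.32  6.57]
```

Call:
jog_arm:
  moves:
    - [[-0.8,0,1.5],0,4.5]
    - [[-0.8,0,1.5],0,4.5]
    - [[0,0,0],0,4.5]

```text
time_s: 22.9
tcp_pos: [0.6085, -0.1889, 0.0744]
eef_rot: [177.5, -24.6, -18.0]
contact_force: [-0.4, -0.6, -2.3]
gripper_width: 0.0561
gripper_force: 44.2
```

```bash
python3 st.py
```

```text
[-17.01   9.74 -55.97  95.46  -2.92  -6.41] [ 0.6085 -0.1889  0.0744] [177.5 -24.6 -18. ] [-0.4 -0.6 -2.3]
trough rel goal in kiln mm [-9.8  5.6 49.5] ends z over shelf [np.float64(53.4), np.float64(45.6)] tilt 4.1
tool shift to goal [-1.15  0.3   4.93]
```

Call:
jog_arm:
  moves:
    - [[0,0.1,1.5],0,4.5]
    - [[0,0.1,1.5],0,4.5]
    - [[0,0.1,1.0],0,4.5]
    - [[0,0,0],0,4.5]

```text
time_s: 23.4
tcp_pos: [0.6251, -0.1984, 0.0528]
eef_rot: [177.4, -23.1, -18.2]
contact_force: [-0.7, -0.4, -3.1]
gripper_width: 0.0559
gripper_force: 44.2
```

```bash
python3 st.py
```

```text
[-17.39  13.42 -53.81  95.46  -2.91  -6.17] [ 0.6251 -0.1984  0.0528] [177.4 -23.1 -18.2] [-0.7 -0.4 -3.1]
trough rel goal in kiln mm [ 9.6  0.8 28.3] ends z over shelf [np.float64(33.8), np.float64(23.1)] tilt 5.6
tool shift to goal [-1.99  0.03  2.23]
```

Call:
jog_arm:
  moves:
    - [[-0.4,0,1.2],0,4.5]
    - [[-0.4,0,1.0],0,4.5]
    - [[0,0,0],0,4.5]

```text
time_s: 23.78
tcp_pos: [0.6274, -0.1992, 0.0392]
eef_rot: [177.3, -22.0, -18.2]
contact_force: [0.3, 0.5, -3.0]
gripper_width: 0.0562
gripper_force: 44.2
```

```bash
python3 st.py
```

```text
[-17.32  15.01 -53.29  95.46  -3.02  -6.27] [ 0.6274 -0.1992  0.0392] [177.3 -22.  -18.2] [ 0.3  0.5 -3. ]
trough rel goal in kiln mm [12.8  0.7 15.1] ends z over shelf [np.float64(21.6), np.float64(8.9)] tilt 6.7
tool shift to goal [-1.75  0.09  0.93]
```

Call:
jog_arm:
  moves:
    - [[-0.5,0,0.6],0,4.5]
    - [[-0.5,0,0.6],0,4.5]
    - [[0,0,0],0,4.5]
  newtons: 14

```text
time_s: 24.15
tcp_pos: [0.624, -0.1981, 0.0314]
eef_rot: [177.3, -21.3, -18.2]
contact_force: [0.6, 0.5, -2.7]
gripper_width: 0.0564
gripper_force: 13.7
```

```bash
python3 st.py
```

```text
[-17.27  15.58 -53.44  95.46  -3.11  -6.36] [ 0.624  -0.1981  0.0314] [177.3 -21.3 -18.2] [ 0.6  0.5 -2.7]
trough rel goal in kiln mm [9.6 0.9 7.5] ends z over shelf [np.float64(14.7), np.float64(0.6)] tilt 7.4
tool shift to goal [-1.16  0.12  0.36]
```

Call:
jog_arm:
  moves:
    - [[-0.4,0,0.5],0,4.5]
    - [[-0.3,0,0.4],0,4.5]
    - [[0,0,0],0,4.5]
  newtons: 10

```text
time_s: 24.52
tcp_pos: [0.6222, -0.1974, 0.0257]
eef_rot: [177.2, -20.8, -18.3]
contact_force: [0.7, 1.3, -2.2]
gripper_width: 0.0562
gripper_force: 9.9
```

```bash
python3 st.py
```

```text
[-17.23  16.05 -53.49  95.46  -3.16  -6.43] [ 0.6222 -0.1974  0.0257] [177.2 -20.8 -18.3] [ 0.7  1.3 -2.2]
trough rel goal in kiln mm [7.9 1.1 1.9] ends z over shelf [np.float64(9.6), np.float64(-5.4)] tilt 7.9
tool shift to goal [-0.8   0.16 -0.09]
```

Call:
jog_arm:
  moves:
    - [[-0.3,0,0.4],0,4.5]
    - [[-0.3,0,0.4],0,4.5]
    - [[0,0,0],0,4.5]
  newtons: 7

```text
time_s: 24.9
tcp_pos: [0.6212, -0.1981, 0.0216]
eef_rot: [177.1, -20.5, -18.3]
contact_force: [-0.3, -2.2, 4.6]
gripper_width: 0.0567
gripper_force: 7.0
```

Call:
jog_arm:
  moves:
    - [[0,0,0],0,5.9]
    - [[0,0,0],0,6.3]
    - [[0,0,0],0,7]
    - [[0,0,0],0,8]
    - [[0,0,0],0,8]
    - [[0,0,0],0,8]

```text
time_s: 25.65
tcp_pos: [0.6202, -0.1969, 0.0203]
eef_rot: [177.2, -20.3, -18.3]
contact_force: [0.3, -0.3, -0.1]
gripper_width: 0.08
gripper_force: 0.0
```

```bash
python3 st.py
cat > bk.py <<'E'
from h import *
for n in("scene","top"):
    im=capture(n)["pixels"].astype(int); b,g,r=im[...,0],im[...,1],im[...,2]
    m=((g>r+20)&(g>b+10)).astype(np.uint8); m[:,:300]=0; m[:130]=0; m[:,420:]=0
    if not m.any(): print(n,"none"); continue
    c=max(cv2.findContours(m,0,1)[0],key=cv2.contourArea)[:,0]
    w=at_z(n,c,.067)[:,:2]; q=(w-KQ)@np.array([[np.cos(KY),-np.sin(KY)],[np.sin(KY),np.cos(KY)]])*1000
    R_=cv2.minAreaRect(q.astype(np.float32)); print(n,"in kiln mm",q.min(0).round(),q.max(0).round(),np.round(R_[0]),np.round(R_[1]),round(R_[2],1))
E
python3 bk.py
```

```text
[-17.2   16.48 -53.54  95.45  -3.22  -6.49] [ 0.6202 -0.1969  0.0203] [177.2 -20.3 -18.3] [ 0.3 -0.3 -0.1]
trough rel goal in kiln mm [ 6.2  1.1 -3.3] ends z over shelf [np.float64(4.8), np.float64(-11.1)] tilt 8.4
tool shift to goal [-0.46  0.17 -0.52]
scene in kiln mm [-16.  -8.] [27. 16.] [5. 4.] [43. 23.] 1.4
top in kiln mm [ 37. -17.] [45. 13.] [41. -2.] [29.  7.] 86.8
```

Call:
jog_arm:
  moves:
    - [[-0.2,0,-2],0,8]
    - [[-0.7,0,-3],0,8]
    - [[-1,0,-4],0,8]
    - [[-1,0,-4],0,8]
    - [[-1,0,-4],0,8]
    - [[-1,0,-4],0,8]
    - [[0,0,0],0,8]

```text
time_s: 26.62
tcp_pos: [0.5463, -0.1712, 0.182]
eef_rot: [176.0, -22.6, -18.2]
contact_force: [0.3, 0.6, 0.3]
gripper_width: 0.0798
gripper_force: 0.0
```

```bash
python3 st.py|head -1; python3 bk.py
```

```text
[ 11.21  -2.54 -43.55  26.61 -33.87  39.47] [ 0.5463 -0.1712  0.182 ] [176.  -22.6 -18.2] [0.3 0.6 0.3]
scene in kiln mm [-33. -14.] [49. 16.] [8. 1.] [27. 82.] 87.6
top in kiln mm [ -9. -18.] [49. 15.] [20. -1.] [31. 57.] 87.1
```

Trough is let go at about (8, 1) mm from the shelf's middle, about 2° off in yaw. Now I'll push inward against the reach limit to bring the tool back to vertical before grasping the lid handle.

Call:
jog_arm:
  moves:
    - [[-4.5,0,-2],0,8]
    - [[-4.5,0,-2],0,6]
    - [[-4.5,0,-2],0,4]
    - [[-4.5,0,-2],0,3.6]
    - [[0,0,0],0,3.6]

```text
time_s: 27.35
tcp_pos: [0.3647, -0.1023, 0.1923]
eef_rot: [176.3, -22.1, -17.9]
contact_force: [1.7, 0.1, -0.4]
gripper_width: 0.0454
gripper_force: 0.0
```

```bash
python3 st.py|head -1
```

```text
[ 41.93 -29.68 -58.23  25.45 -56.09  16.06] [ 0.3647 -0.1023  0.1923] [176.3 -22.1 -17.9] [ 1.7  0.1 -0.4]
```

Call:
jog_arm:
  moves:
    - [[-4,0,0],0,3.6]
    - [[-4,0,0],0,3.6]
    - [[-4,0,0],0,3.6]
    - [[-4,0,0],0,3.6]
    - [[0,0,0],0,3.6]

```text
time_s: 27.98
tcp_pos: [0.3164, -0.0487, 0.1877]
eef_rot: [177.2, -19.0, -18.1]
contact_force: [-0.0, -0.2, -0.6]
gripper_width: 0.0361
gripper_force: 0.0
```

```bash
python3 st.py|head -1
```

```text
[ 70.59 -39.69 -58.23  19.76 -74.83  -4.92] [ 0.3164 -0.0487  0.1877] [177.2 -19.  -18.1] [-0.  -0.2 -0.6]
```

Call:
jog_arm:
  moves:
    - [[5,0.7,-1],0,3.6]
    - [[5,0.7,-1],0,3.6]
    - [[5,0.7,-1],0,3.6]
    - [[0,0,-1],10.5,3.6]
    - [[0,0,-1],10.5,3.6]
    - [[0,0,-1],10.5,3.6]
    - [[0,0,-1],10.5,3.6]
    - [[0,0,-1],10.5,3.6]
    - [[0,0,-1],10.5,3.6]
    - [[0,0,-1],10.5,3.6]
    - [[0,0,-1],10.5,3.6]
    - [[0,0,0],0,3.6]

```text
time_s: 29.48
tcp_pos: [0.3735, -0.0784, 0.3213]
eef_rot: [-161.9, -4.6, -103.8]
contact_force: [0.7, -0.4, 0.2]
gripper_width: 0.0359
gripper_force: 0.0
```

```bash
cat > ld.py <<'E'
from h import *
import sys
s=get_state();r=R()
def barpos(a): return kiln(.110-.26*np.cos(a)+.015*np.sin(a),0,.0785+.26*np.sin(a)+.015*np.cos(a))
def goal(a,back=0): return barpos(a)+(.049-back)*r[:,2]
print(s["joints"].round(2),s["tcp_pos"].round(4),s["eef_rot"].round(1),s["contact_force"].round(1),s["gripper_width"].round(4),s["gripper_force"].round(1))
if len(sys.argv)<2 or 1:
    print(r.round(2).tolist()); kx=np.array([np.cos(KY),np.sin(KY),0]); print("y.kilnx",(r[:,1]@kx).round(3),"y.kilny",(r[:,1]@[-kx[1],kx[0],0]).round(3))
g=s["tcp_pos"]-.049*r[:,2]; k=Ro.from_euler("z",-KY).apply(g-np.array([*KQ,0])); print("grip point in kiln",k.round(4))
for a in map(float,sys.argv[1:]): print(a,shift(goal(a)-s["tcp_pos"]),"back10:",shift(goal(a,.1)-s["tcp_pos"]))
E
python3 ld.py 1.0
```

```text
Traceback (most recent call last):
  File "ld.py", line 6, in <module>
    print(s["joints"].round(2),s["tcp_pos"].round(4),s["eef_rot"].round(1),s["contact_force"].round(1),s["gripper_width"].round(4),s["gripper_force"].round(1))
                                                                                                       ^^^^^^^^^^^^^^^^^^^^^^^^
AttributeError: 'float' object has no attribute 'round'
```

```bash
sed -i 's/s\["gripper_width"\].round(4),s\["gripper_force"\].round(1)/s["gripper_width"],s["gripper_force"]/' ld.py; python3 ld.py 1.0
```

```text
[ 41.21 -28.3  -37.81  18.07 -74.31 -58.27] [ 0.3735 -0.0784  0.3213] [-161.9   -4.6 -103.8] [ 0.7 -0.4  0.2] 0.03585789169617011 0.0
[[-0.24, -0.93, 0.28], [-0.97, 0.2, -0.15], [0.08, -0.31, -0.95]]
y.kilnx -0.949 y.kilny -0.05
grip point in kiln [-0.2623  0.0515  0.3677]
1.0 [  5.26 -21.02  13.91] back10: [  5.26 -21.02   3.91]
```

Call:
jog_arm:
  moves:
    - [[1.3,-5.2,1],0,3.6]
    - [[1.3,-5.2,1],0,3.6]
    - [[1.3,-5.2,1],0,3.6]
    - [[1.3,-5.2,0.9],0,3.6]
    - [[0,0,0],0,3.6]

```text
time_s: 30.1
tcp_pos: [0.5655, -0.1766, 0.3495]
eef_rot: [-162.2, -4.7, -103.7]
contact_force: [-1.3, -0.2, -1.8]
gripper_width: 0.0362
gripper_force: 0.0
```

```bash
python3 ld.py 1.0
python3 - <<'E'
from h import *
# does bar mid project onto the brown handle? measure handle by colour in the scene/top
for n in("scene","top"):
    im=capture(n)["pixels"].astype(int); b,g,r=im[...,0],im[...,1],im[...,2]
    m=((r>g+12)&(r<110)&(r>45)).astype(np.uint8)
    u0,v0,u1,v1=(350,155,410,245) if n=="scene" else (375,150,455,190)
    q=np.zeros_like(m);q[v0:v1,u0:u1]=m[v0:v1,u0:u1]
    c=max(cv2.findContours(q,0,1)[0],key=cv2.contourArea); (cx,cy),wh,t=cv2.minAreaRect(c)
    print(n,(cx,cy),wh,t)
    for a in(.95,1.0,1.05):
        x=.110-.26*np.cos(a)+.015*np.sin(a);z=.0785+.26*np.sin(a)+.015*np.cos(a)
        print(a,proj(n,[kiln(x,.057,z),kiln(x,0,z),kiln(x,-.057,z)]).round(1).tolist())
E
```

```text
[  9.3   -3.36 -15.8   12.32 -63.27 -26.4 ] [ 0.5655 -0.1766  0.3495] [-162.2   -4.7 -103.7] [-1.3 -0.2 -1.8] 0.03616445147339456 0.0
[[-0.24, -0.93, 0.28], [-0.97, 0.2, -0.15], [0.08, -0.3, -0.95]]
y.kilnx -0.951 y.kilny -0.052
grip point in kiln [-0.051   0.0075  0.396 ]
1.0 [ 0.1  -0.35  9.67] back10: [ 0.1  -0.35 -0.33]
scene (381.2764587402344, 201.00588989257812) (85.13311767578125, 9.970544815063477) 57.528804779052734
0.95 [[352.3, 178.1], [370.6, 207.3], [391.2, 240.2]]
1.0 [[360.1, 173.3], [378.9, 202.3], [400.1, 235.0]]
1.05 [[368.0, 168.6], [387.4, 197.4], [409.2, 229.9]]
top (414.5, 172.0) (34.0, 79.0) 90.0
0.95 [[382.6, 166.7], [410.4, 174.4], [438.5, 182.1]]
1.0 [[384.8, 160.7], [412.8, 168.4], [441.0, 176.1]]
1.05 [[386.9, 154.5], [415.1, 162.2], [443.4, 170.0]]
```

Call:
jog_arm:
  moves:
    - [[0.1,-0.6,3],0,3.6]
    - [[0,0,3],0,3.6]
    - [[0,0,2.2],0,3.6]
    - [[0,0,1.3],0,3.6]
    - [[0,0,0],0,3.6]

```text
time_s: 30.82
tcp_pos: [0.5953, -0.1888, 0.265]
eef_rot: [-161.9, -4.5, -103.5]
contact_force: [0.5, 0.8, 0.7]
gripper_width: 0.0357
gripper_force: 0.0
```

```bash
python3 ld.py 1.012
```

```text
[  7.01   1.57 -22.06  13.18 -51.47 -26.72] [ 0.5953 -0.1888  0.265 ] [-161.9   -4.5 -103.5] [0.5 0.8 0.7] 0.035692338595860996 0.0
[[-0.23, -0.93, 0.29], [-0.97, 0.2, -0.14], [0.08, -0.31, -0.95]]
y.kilnx -0.949 y.kilny -0.053
grip point in kiln [-0.0192  0.0033  0.3115]
1.012 [ 0.31 -0.23  0.58] back10: [ 0.31 -0.23 -9.42]
```

Now down another few mm and close on the bar.

Call:
jog_arm:
  moves:
    - [[0,-0.2,0.5],0,3.6]
    - [[0,0,0],0,2.6]
    - [[0,0,0],0,2.0]
    - [[0,0,0],0,1.5]
    - [[0,0,0],0,1.0]
    - [[0,0,0],0,1.0]
  newtons: 30

```text
time_s: 31.58
tcp_pos: [0.599, -0.1895, 0.2619]
eef_rot: [-161.8, -4.4, -103.6]
contact_force: [-4.1, 3.0, 3.2]
gripper_width: 0.0153
gripper_force: 29.9
```

```bash
python3 ld.py 1.012 0.9
```

```text
[  6.85   2.01 -22.03  13.19 -50.96 -26.72] [ 0.599  -0.1895  0.2619] [-161.8   -4.4 -103.6] [-4.1  3.   3.2] 0.015318821607487728 29.92355525493622
[[-0.23, -0.93, 0.29], [-0.97, 0.2, -0.14], [0.08, -0.31, -0.95]]
y.kilnx -0.949 y.kilny -0.052
grip point in kiln [-0.0156  0.0036  0.3083]
1.012 [0.35 0.02 0.17] back10: [ 0.35  0.02 -9.83]
0.9 [0.15 2.85 0.85] back10: [ 0.15  2.85 -9.15]
```

```bash
cat > arc.py <<'E'
from ld import *
a0=float(sys.argv[1]); st=float(sys.argv[2]); n=int(sys.argv[3])
A=[max(a0-st*i,0) for i in range(n+1)]
P=np.array([barpos(a) for a in A]); C=((P-P[0])@r*100).round(2); print(np.diff(C,axis=0).round(2).tolist())
E
python3 arc.py 1.012 0.06 17 | tail -1
```

```text
[[-0.1, 1.52, 0.33], [-0.11, 1.51, 0.41], [-0.11, 1.47, 0.51], [-0.11, 1.44, 0.59], [-0.11, 1.4, 0.68], [-0.12, 1.36, 0.77], [-0.13, 1.31, 0.84], [-0.12, 1.26, 0.92], [-0.13, 1.2, 0.99], [-0.12, 1.13, 1.07], [-0.13, 1.08, 1.13], [-0.13, 1.0, 1.19], [-0.13, 0.92, 1.25], [-0.13, 0.86, 1.3], [-0.12, 0.77, 1.36], [-0.13, 0.68, 1.39], [-0.1, 0.53, 1.25]]
```

Call:
jog_arm:
  moves:
    - [[0,0,0],0,1.0]
  newtons: 40

```text
time_s: 31.7
tcp_pos: [0.599, -0.1895, 0.2619]
eef_rot: [-161.8, -4.4, -103.6]
contact_force: [-4.5, 2.9, 3.6]
gripper_width: 0.0148
gripper_force: 39.9
```

Call:
jog_arm:
  moves:
    - [[-0.1,1.5,0.35],0,1.0]
    - [[-0.1,1.5,0.4],0,1.0]
    - [[-0.1,1.5,0.5],0,1.0]
    - [[0,0,0],0,1.0]

```text
time_s: 32.2
tcp_pos: [0.5613, -0.1789, 0.2353]
eef_rot: [-161.8, -4.3, -103.6]
contact_force: [-3.7, 5.6, 1.7]
gripper_width: 0.0151
gripper_force: 40.3
```

```bash
python3 ld.py 0.832 0.6
```

```text
[  8.69  -1.11 -29.2   14.54 -47.37 -30.09] [ 0.5613 -0.1789  0.2353] [-161.8   -4.3 -103.6] [-3.7  5.6  1.7] 0.015081598131663128 40.26643931865692
[[-0.23, -0.93, 0.29], [-0.97, 0.2, -0.14], [0.08, -0.31, -0.95]]
y.kilnx -0.949 y.kilny -0.052
grip point in kiln [-0.0548  0.0038  0.2817]
0.832 [ 0.38 -0.03  0.13] back10: [ 0.38 -0.03 -9.87]
0.6 [-0.07  5.32  2.89] back10: [-0.07  5.32 -7.11]
```

Call:
jog_arm:
  moves:
    - [[-0.1,1.45,0.6],0,1.0]
    - [[-0.1,1.4,0.7],0,1.0]
    - [[-0.1,1.35,0.75],0,1.0]
    - [[-0.1,1.3,0.85],0,1.0]
    - [[0,0,0],0,1.0]

```text
time_s: 32.83
tcp_pos: [0.5204, -0.1675, 0.1902]
eef_rot: [-161.7, -4.2, -103.5]
contact_force: [0.6, 8.8, -2.1]
gripper_width: 0.0147
gripper_force: 40.0
```

```bash
python3 ld.py 0.592; python3 arc.py 0.592 .05 12|tail -1
```

```text
[ 10.91  -3.63 -38.68  17.16 -41.09 -35.37] [ 0.5204 -0.1675  0.1902] [-161.7   -4.2 -103.5] [ 0.6  8.8 -2.1] 0.014716779834054701 40.02254784107208
[[-0.23, -0.93, 0.29], [-0.97, 0.2, -0.14], [0.07, -0.31, -0.95]]
y.kilnx -0.948 y.kilny -0.052
grip point in kiln [-0.0972  0.004   0.2366]
0.592 [0.39 0.05 0.07] back10: [ 0.39  0.05 -9.93]
[[-0.1, 1.05, 0.76], [-0.1, 1.02, 0.81], [-0.11, 0.97, 0.86], [-0.1, 0.92, 0.91], [-0.11, 0.88, 0.96], [-0.1, 0.83, 0.99], [-0.1, 0.78, 1.04], [-0.11, 0.73, 1.07], [-0.1, 0.67, 1.12], [-0.1, 0.62, 1.14], [-0.1, 0.56, 1.17], [-0.09, 0.42, 1.01]]
```

Call:
jog_arm:
  moves:
    - [[0,1.05,0.75],0,1.0]
    - [[0,1,0.8],0,1.0]
    - [[0,0.95,0.85],0,1.0]
    - [[0,0.9,0.9],0,1.0]
    - [[0,0.9,0.95],0,1.0]
    - [[0,0,0],0,1.0]

```text
time_s: 33.58
tcp_pos: [0.4915, -0.1608, 0.1363]
eef_rot: [-161.4, -4.0, -103.3]
contact_force: [-5.2, 37.2, 1.3]
gripper_width: 0.015
gripper_force: 39.9
```

```bash
python3 ld.py 0.342; python3 arc.py 0.342 .04 10|tail -1
```

```text
[ 11.87  -3.77 -48.22  21.59 -31.98 -41.57] [ 0.4915 -0.1608  0.1363] [-161.4   -4.  -103.3] [-5.2 37.2  1.3] 0.014964383313548001 39.90349531173706
[[-0.23, -0.93, 0.3], [-0.97, 0.2, -0.14], [0.07, -0.32, -0.95]]
y.kilnx -0.946 y.kilny -0.055
grip point in kiln [-0.1271  0.0025  0.1826]
0.342 [0.22 0.37 0.19] back10: [ 0.22  0.37 -9.81]
[[-0.08, 0.67, 0.79], [-0.08, 0.64, 0.82], [-0.08, 0.61, 0.84], [-0.08, 0.57, 0.87], [-0.08, 0.54, 0.89], [-0.07, 0.51, 0.9], [-0.08, 0.46, 0.93], [-0.07, 0.43, 0.95], [-0.05, 0.22, 0.53], [0.0, 0.0, 0.0]]
```

Call:
jog_arm:
  moves:
    - [[-0.3,0,0],0,1.0]
    - [[-0.3,0.2,0.2],0,1.0]
    - [[0,0,0],0,1.0]

```text
time_s: 33.95
tcp_pos: [0.4899, -0.1597, 0.1335]
eef_rot: [-161.6, -4.4, -103.6]
contact_force: [14.9, -14.1, -10.3]
gripper_width: 0.0151
gripper_force: 40.5
```

```bash
python3 ld.py 0.33
```

```text
[ 12.32  -3.62 -48.79  22.58 -31.94 -43.06] [ 0.4899 -0.1597  0.1335] [-161.6   -4.4 -103.6] [ 14.9 -14.1 -10.3] 0.015139648733180426 40.46746551990509
[[-0.23, -0.93, 0.29], [-0.97, 0.2, -0.14], [0.08, -0.31, -0.95]]
y.kilnx -0.948 y.kilny -0.053
grip point in kiln [-0.1287  0.0035  0.1799]
0.33 [0.32 0.33 0.22] back10: [ 0.32  0.33 -9.78]
```

Call:
jog_arm:
  moves:
    - [[0.05,0.55,0.8],0,1.0]
    - [[0,0.6,0.8],0,1.0]
    - [[-0.05,0.6,0.85],0,1.0]
    - [[0,0,0],0,1.0]

```text
time_s: 34.45
tcp_pos: [0.4802, -0.1574, 0.1037]
eef_rot: [-161.6, -4.2, -103.4]
contact_force: [0.3, 15.3, -3.1]
gripper_width: 0.015
gripper_force: 40.0
```

```bash
python3 ld.py 0.222
```

```text
[ 11.85  -2.36 -53.51  26.56 -26.2  -47.25] [ 0.4802 -0.1574  0.1037] [-161.6   -4.2 -103.4] [ 0.3 15.3 -3.1] 0.01501292648629355 40.002089738845825
[[-0.23, -0.93, 0.29], [-0.97, 0.2, -0.14], [0.07, -0.31, -0.95]]
y.kilnx -0.948 y.kilny -0.054
grip point in kiln [-0.1387  0.003   0.15  ]
0.222 [ 0.29  0.16 -0.07] back10: [  0.29   0.16 -10.07]
```

Call:
jog_arm:
  moves:
    - [[-0.2,0.55,0.85],0,1.0]
    - [[-0.1,0.5,0.9],0,1.0]
    - [[-0.1,0.5,0.9],0,1.0]
    - [[0,0,0],0,1.0]

```text
time_s: 34.95
tcp_pos: [0.4738, -0.1556, 0.0741]
eef_rot: [-161.9, -4.2, -103.5]
contact_force: [1.7, 5.4, -6.1]
gripper_width: 0.0149
gripper_force: 40.2
```

```bash
python3 ld.py 0.1 0
```

```text
[ 10.28  -0.25 -58.26  33.67 -20.03 -53.7 ] [ 0.4738 -0.1556  0.0741] [-161.9   -4.2 -103.5] [ 1.7  5.4 -6.1] 0.014926664159477507 40.16888916492462
[[-0.23, -0.93, 0.29], [-0.97, 0.2, -0.14], [0.07, -0.31, -0.95]]
y.kilnx -0.949 y.kilny -0.053
grip point in kiln [-0.1452  0.0031  0.1205]
0.1 [0.29 0.24 0.06] back10: [ 0.29  0.24 -9.94]
0.0 [0.09 1.31 2.43] back10: [ 0.09  1.31 -7.57]
```

Call:
jog_arm:
  moves:
    - [[-0.05,0.3,0.85],0,1.0]
    - [[-0.05,0.3,0.85],0,1.0]
    - [[0,0,0],0,1.0]

```text
time_s: 35.33
tcp_pos: [0.4736, -0.1564, 0.0603]
eef_rot: [-162.9, -3.9, -103.7]
contact_force: [-71.3, 71.4, 3.0]
gripper_width: 0.019
gripper_force: 41.4
```

```bash
python3 ld.py 0
```

```text
[  9.49   1.61 -58.28  33.41 -18.63 -53.3 ] [ 0.4736 -0.1564  0.0603] [-162.9   -3.9 -103.7] [-71.3  71.4   3. ] 0.01899814891480187 41.35141968727112
[[-0.24, -0.93, 0.27], [-0.97, 0.21, -0.13], [0.07, -0.29, -0.95]]
y.kilnx -0.955 y.kilny -0.047
grip point in kiln [-0.1443  0.0021  0.107 ]
0.0 [0.1  0.95 1.13] back10: [ 0.1   0.95 -8.87]
```

Call:
jog_arm:
  moves:
    - [[-0.2,0.3,-0.1],0,1.0]

```text
time_s: 35.45
tcp_pos: [0.4715, -0.1551, 0.0615]
eef_rot: [-163.0, -4.0, -103.6]
contact_force: [-10.4, 3.2, -5.8]
gripper_width: 0.015
gripper_force: 40.9
```

```bash
python3 ld.py 0
```

```text
[  9.95   1.29 -58.28  32.99 -19.14 -53.22] [ 0.4715 -0.1551  0.0615] [-163.    -4.  -103.6] [-10.4   3.2  -5.8] 0.014967024453329023 40.88273584842682
[[-0.24, -0.93, 0.27], [-0.97, 0.21, -0.13], [0.07, -0.29, -0.95]]
y.kilnx -0.955 y.kilny -0.048
grip point in kiln [-0.1466  0.0029  0.1082]
0.0 [0.18 0.77 1.32] back10: [ 0.18  0.77 -8.68]
```

Call:
jog_arm:
  moves:
    - [[-0.08,0.35,0.35],0,1.0]
    - [[0,0,0],0,1.0]

```text
time_s: 35.7
tcp_pos: [0.4714, -0.1552, 0.0598]
eef_rot: [-163.1, -3.9, -103.6]
contact_force: [-27.1, 24.1, -1.0]
gripper_width: 0.0148
gripper_force: 41.0
```

```bash
python3 ld.py 0
```

```text
[  9.82   1.48 -58.28  32.83 -18.91 -52.95] [ 0.4714 -0.1552  0.0598] [-163.1   -3.9 -103.6] [-27.1  24.1  -1. ] 0.014805256012122753 40.95687836408615
[[-0.23, -0.93, 0.27], [-0.97, 0.21, -0.13], [0.07, -0.29, -0.95]]
y.kilnx -0.956 y.kilny -0.049
grip point in kiln [-0.1466  0.0027  0.1066]
0.0 [0.17 0.72 1.17] back10: [ 0.17  0.72 -8.83]
```

Call:
jog_arm:
  moves:
    - [[-0.25,0.6,0.25],0,1.0]
    - [[0,0,0],0,1.0]

```text
time_s: 35.95
tcp_pos: [0.4711, -0.1545, 0.0602]
eef_rot: [-163.2, -3.9, -103.6]
contact_force: [12.2, -22.3, -6.0]
gripper_width: 0.0151
gripper_force: 40.9
```

Call:
jog_arm:
  moves:
    - [[-0.2,0.6,0.4],0,1.0]
    - [[0,0,0],0,1.0]

```text
time_s: 36.2
tcp_pos: [0.4707, -0.1539, 0.0592]
eef_rot: [-163.3, -3.8, -103.6]
contact_force: [25.4, -45.4, -7.4]
gripper_width: 0.0151
gripper_force: 41.0
```

```bash
python3 ld.py 0
```

```text
[ 10.17   1.58 -57.89  31.67 -19.33 -52.23] [ 0.4707 -0.1539  0.0592] [-163.3   -3.8 -103.6] [ 25.4 -45.4  -7.4] 0.01510123590827343 40.96809893846512
[[-0.24, -0.94, 0.26], [-0.97, 0.21, -0.13], [0.07, -0.29, -0.96]]
y.kilnx -0.957 y.kilny -0.047
grip point in kiln [-0.1474  0.0036  0.106 ]
0.0 [0.27 0.63 1.14] back10: [ 0.27  0.63 -8.86]
```

Call:
jog_arm:
  moves:
    - [[0.15,0.1,0.7],0,1.0]
    - [[0,0,0],0,1.0]

```text
time_s: 36.45
tcp_pos: [0.4699, -0.154, 0.0516]
eef_rot: [-163.7, -3.5, -103.4]
contact_force: [5.0, -6.6, -5.6]
gripper_width: 0.0147
gripper_force: 41.0
```

```bash
python3 ld.py 0
```

```text
[  9.63   2.44 -58.22  31.85 -18.15 -51.92] [ 0.4699 -0.154   0.0516] [-163.7   -3.5 -103.4] [ 5.  -6.6 -5.6] 0.014662006534220737 41.00070655345917
[[-0.23, -0.94, 0.26], [-0.97, 0.21, -0.12], [0.06, -0.28, -0.96]]
y.kilnx -0.959 y.kilny -0.049
grip point in kiln [-0.1478  0.0031  0.0986]
0.0 [0.27 0.37 0.44] back10: [ 0.27  0.37 -9.56]
```

Call:
jog_arm:
  moves:
    - [[-0.05,0.25,0.45],0,1.0]
    - [[0,0,0],0,1.0]

```text
time_s: 36.7
tcp_pos: [0.4696, -0.1538, 0.0484]
eef_rot: [-163.9, -3.5, -103.3]
contact_force: [1.8, -4.0, -5.5]
gripper_width: 0.015
gripper_force: 40.6
```

```bash
python3 ld.py 0
```

```text
[  9.51   2.84 -58.25  31.74 -17.82 -51.7 ] [ 0.4696 -0.1538  0.0484] [-163.9   -3.5 -103.3] [ 1.8 -4.  -5.5] 0.015044806144022609 40.61397671699524
[[-0.23, -0.94, 0.26], [-0.97, 0.2, -0.12], [0.06, -0.28, -0.96]]
y.kilnx -0.96 y.kilny -0.05
grip point in kiln [-0.148   0.0032  0.0954]
0.0 [0.3  0.26 0.14] back10: [ 0.3   0.26 -9.86]
```

Call:
jog_arm:
  moves:
    - [[-0.03,0.2,0.4],0,1.0]
    - [[0,0,0],0,1.0]

```text
time_s: 36.95
tcp_pos: [0.4694, -0.1537, 0.0454]
eef_rot: [-164.1, -3.4, -103.3]
contact_force: [-6.4, 4.5, -3.8]
gripper_width: 0.0146
gripper_force: 40.4
```

Call:
jog_arm:
  moves:
    - [[-0.03,0.2,0.4],0,1.0]
    - [[0,0,0],0,1.0]

```text
time_s: 37.2
tcp_pos: [0.4695, -0.1539, 0.0434]
eef_rot: [-164.3, -3.3, -103.2]
contact_force: [-18.1, 11.8, 12.8]
gripper_width: 0.0153
gripper_force: 40.0
```

Call:
jog_arm:
  moves:
    - [[0,0,0],0,2.2]
    - [[0,0,0],0,2.6]
    - [[0,0,0],0,2.6]

```text
time_s: 37.58
tcp_pos: [0.4709, -0.1539, 0.0435]
eef_rot: [-164.2, -3.3, -103.2]
contact_force: [-0.2, -0.1, 0.5]
gripper_width: 0.0259
gripper_force: 0.0
```

Call:
jog_arm:
  moves:
    - [[0,0,-1],0,2.6]
    - [[0,0,-1.5],0,2.6]
    - [[0,0,0],0,2.6]

```text
time_s: 37.95
tcp_pos: [0.4653, -0.1507, 0.0684]
eef_rot: [-164.1, -3.2, -103.2]
contact_force: [0.1, -0.1, -0.7]
gripper_width: 0.0262
gripper_force: 0.0
```

```bash
python3 ld.py 0
```

```text
[ 11.65   0.43 -55.26  24.87 -23.01 -46.41] [ 0.4653 -0.1507  0.0684] [-164.1   -3.2 -103.2] [ 0.1 -0.1 -0.7] 0.026213915605268714 0.0
[[-0.23, -0.94, 0.25], [-0.97, 0.2, -0.12], [0.06, -0.27, -0.96]]
y.kilnx -0.96 y.kilny -0.051
grip point in kiln [-0.1528  0.0048  0.1154]
0.0 [0.37 0.35 2.2 ] back10: [ 0.37  0.35 -7.8 ]
```

Free of contact. Now retreat fully and check the lid.

Call:
jog_arm:
  moves:
    - [[0,0,-2],0,2.6]
    - [[0,0,-4],0,2.6]
    - [[0,0,-5],0,2.6]
    - [[-3,1,-3],0,2.6]
    - [[-5,1,0],0,2.6]
    - [[-5,0,0],0,2.6]
    - [[-5,0,0],0,2.6]
    - [[0,0,0],0,2.6]

```text
time_s: 38.95
tcp_pos: [0.4523, 0.0468, 0.1855]
eef_rot: [-164.2, -3.4, -103.0]
contact_force: [0.1, 0.3, -0.5]
gripper_width: 0.0259
gripper_force: 0.0
```

Run:
```python
from h import *
p=None
for n in("scene","top"):
    im=capture(n)["pixels"].astype(int); b,g,r=im[...,0],im[...,1],im[...,2]
    m=((r>g+12)&(r<110)&(r>40)).astype(np.uint8)
    P={}
    for a in(0,.03,.08):
        x=.110-.26*np.cos(a)+.015*np.sin(a);z=.0785+.26*np.sin(a)+.015*np.cos(a)
        P[a]=proj(n,[kiln(x,.057,z),kiln(x,0,z),kiln(x,-.057,z)]); print(n,a,P[a].round(1).tolist())
    lo=(P[0].min(0)-15).astype(int);hi=(P[0].max(0)+15).astype(int)
    q=np.zeros_like(m);q[lo[1]:hi[1],lo[0]:hi[0]]=m[lo[1]:hi[1],lo[0]:hi[0]]
    c=max(cv2.findContours(q,0,1)[0],key=cv2.contourArea); print(cv2.minAreaRect(c))
```

```text
scene 0 [[270.0, 274.2], [281.1, 303.0], [293.4, 334.7]]
scene 0.03 [[270.4, 271.8], [281.6, 300.6], [294.0, 332.5]]
scene 0.08 [[271.4, 267.6], [282.8, 296.6], [295.4, 328.7]]
((281.4543762207031, 302.26165771484375), (75.48221588134766, 9.27156925201416), 69.30455017089844)
top 0 [[348.5, 233.0], [371.5, 239.5], [394.6, 246.1]]
top 0.03 [[349.2, 232.5], [372.4, 239.1], [395.6, 245.7]]
top 0.08 [[350.4, 231.5], [373.8, 238.1], [397.4, 244.8]]
((371.5549621582031, 239.29522705078125), (55.59486389160156, 6.925800323486328), 15.018359184265137)
```

```bash
python3 -c "
from plant import *
print(close_job())"
```

```text
the job is handed in; nothing more can be done
None
```

The job is handed in at about 39 s: the trough mould was set on the shelf about 8 mm from its middle and 2–3° off front-to-back. The lid was lowered under grip until it rested on the rim, then let go; the cameras put it at about 0–0.01 rad. I did not re-check the dish and block at the end, and `close_job()` returned no verdict.

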